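# Clear the bead bench into the drawer

### The arm

A 6-joint arm with a two-finger parallel gripper is mounted at the origin on a cart in front of the work surface, level with it; the furniture and walls round the work are solid. World frame = base frame: x ahead of the robot, y to its left, z up, the work surface at z = 0. Lengths are in m, angles in rad, forces in N, time in s.
With the tool pointing down it reaches from about 0.3 to 0.875 m from the base axis. Payload 6.4 kg.
Tool frame: the origin (TCP) lies on the mounting face of the last link; the fingertips stand 173 mm ahead of it and the grasp point (between the pads) lies 155 mm ahead of it; z points along the fingers, y is the line along which they close (so a half turn about z gives the same grasp; the last joint's range is limited). The gripper opens to 85 mm and grips with 20 to 120 N. Pads are 22 mm wide; open, the fingers measure 114 mm over their backs; the gripper's body (76 mm by 85 mm) begins 54 mm behind the grasp point. The pads swing forward as they close: fully open they stand 13 mm farther back than shut.
Start: joints at [-1.457, 0.181, 1.607, -0, 1.354, -0.206], TCP at [0.181, -0.546, 0.405] pointing down, gripper open.
Joint ranges: [-2.99, 2.99], [-0.89, 2.07], [0.3, 2.58], [-1.14, 4.28], [0, 2.63], [-3.12, 3.12]. Speed limits (rad/s): [2.57, 2.57, 3.01, 3.14, 3.14, 3.14].

### API

Orientations are given as a unit quaternion [w, x, y, z].
In Python, from bench import ctrl gives the robot as it stands.
- The arm moves only by the shell command python3 -m handwheel 'ROWS'. ROWS is JSON, a list of rows, each a list of 7 numbers: the turn, a rotation vector about the tool's x, y, z as a fraction of full scale, then the shift along the tool's x, y, z as a fraction of full scale, then the opening, from 0 (shut) to 1 (fully open). In form: [[rx, ry, rz, x, y, z, jaw], ...]. A call has exactly 8 rows; each row shifts and turns the commanded pose from where the row before left it, along the tool's axes as they then stand; what a row does not reach is not made up. Full scale, the value 1, is 300 mm for a shift and pi rad for a turn. A row lasts 1/10 s, in which the tool goes at most 50 mm and 8.59 degrees, less where a joint would pass 70% of its speed; a pose out of reach is approached as far as the arm can. A call with a number of a shift or a turn outside -1 to 1 is refused whole. A call with a gripper value outside its range is refused whole. The fingers move at their own pace and stop on an object; the grip force is fixed at half the most. Time passes only in rows, so rows that do not move let the fingers close, or fill a call up. It gives the time, the measured TCP pose, the force, the opening and the grip force at its end, in the units of the state.
- ctrl.get_obs(): the state, without advancing time (a new reading comes with each control period).
- ctrl.camera(name): name is "scene" or "top"; returns the picture (384x512x3 uint8, blue, green, red); there is no depth.
- ctrl.camera_model(name): a dict with "camera_matrix" (3x3 intrinsics, pixels), "cam_to_world" (4x4, takes a point from camera to world coordinates). Camera axes: x right, y up, looking along -z (the intrinsics and any distortion apply to the point x, -y, -z); pixel columns grow to the right and rows downward; lengths in m; the calibration is good to about 2 mm. A picture is of the moment at which its call begins. camera_model takes no time and is no camera call.
- ctrl.hand_in(): hands the job in; it is judged then, once.
The state is a dict: "time_s": time; "q": joint angles; "dq": joint speeds; "joint_efforts": joint torques, N m; "eef_pos": TCP position; "eef_rot": TCP orientation; "wrist_force": force on the tool from outside, world axes, zero at the start; "torque": the same for the moment, N m; "opening": opening from 0.0 (shut) to 1.0 (fully open); "grasp_force": force on a finger pad.
Only numpy, scipy, OpenCV 4.12 (cv2) and the standard library are available. Lean on these libraries where they do the work, as an engineer would, in place of code of your own. Each camera call takes 0.05 s, during which the arm holds its last target. There are 200 camera calls.

### The job

Clear away the bead work: pull wide open the drawer of the low dark cabinet with the brass bar handle, tip the beads from the tray into its right-hand compartment, stand the empty tray upright again in the middle of its board, and lay every loop tool and needle tool that is out on the table in the left-hand compartment. Then push the drawer fully home. Leave the bowl and the small cup standing where they are.

Things in the scene. Friction and masses are not known exactly. Their poses are not given: they have to be found in the camera images.
- cabinet_drawer0 (a joint): how far the one drawer of the low dark wooden cabinet is pulled out, in m: 0 fully home, about 0.2 at the stop; light friction (about 1 N), stays where it is left. Cabinet 280 x 340 x 105 mm (deep, wide, high), fixed
- cabinet_drawer0_handle (a point): centre of the drawer's brass bar handle: round bar 11 mm thick, 120 mm long, level along this frame's y, 35 mm in front of the drawer front, 29 mm free behind it, about 67 mm above the table (front panel's top edge: 93 mm). x points into the cabinet: pull towards -x. Rides on the drawer
- bead_bay (a point): middle of the front edge of the floor of the drawer's right-hand compartment (seen from the robot), for beads: inside x = 0 (front wall) to 233 mm, y = -73 to +73 mm, floor 22 mm above the table, walls 61 mm high, 6 mm divider. With the drawer right out, x = 0 to 185 mm is clear of the cabinet top. Axes as the handle's; rides on the drawer
- tool_bay (a point): middle of the front edge of the floor of the drawer's left-hand compartment, for tools: same size, depth and axes as the bead compartment
- tray_grip (a point): centre of the square wooden carrying bar (16 x 16 x 92 mm, along y) across the top of the aluminium tipping tray, 82 mm above the tray's underside. Tray (0.25 kg): x = -75 to +55 mm, y = -50 to +50 mm of the bar; walls 34 mm high at the sides and back (+x), at the front (-x) only a pouring lip rising 9 mm, roughly towards the robot at the start. z is up
- board_top (a point): middle of the top face of the tray's thin wooden board, 170 x 150 x 8 mm, flat on the table and fixed. Behind it, from about x = 0.78, stands a tall lever press; its lever knob reaches forward over about x = 0.72, y = -0.15, some 360 mm above the table
- bowl: bisque water bowl, 110 mm wide and 43 mm high, origin at its underside; a bystander
- cup: small bisque cup, 57 mm wide and 58 mm high, origin at its underside; a bystander
- bead0_center (a point): centre of a fired clay bead: a terracotta ball 34 mm across with two flat ends 30 mm apart (z at the start runs through the flats), 30 g; at the start it stands in the tray on a flat end, and rolls easily once toppled. May be absent
- bead1_center (a point): centre of a fired clay bead: a terracotta ball 34 mm across with two flat ends 30 mm apart (z at the start runs through the flats), 30 g; at the start it stands in the tray on a flat end, and rolls easily once toppled. May be absent
- bead2_center (a point): centre of a fired clay bead: a terracotta ball 34 mm across with two flat ends 30 mm apart (z at the start runs through the flats), 30 g; at the start it stands in the tray on a flat end, and rolls easily once toppled. May be absent
- bead3_center (a point): centre of a fired clay bead: a terracotta ball 34 mm across with two flat ends 30 mm apart (z at the start runs through the flats), 30 g; at the start it stands in the tray on a flat end, and rolls easily once toppled. May be absent
- tool0_grip (a point): loop tool (158 mm long, handle 14 mm thick, a wire loop at the far end), wooden-handled modelling tool lying on the table; point on the handle's axis near the centre of mass, 24 mm from the tool's mid-length; y runs towards the handle's end (55 mm away), the tip is 103 mm away towards -y; z up as it starts. May be absent
- tool1_grip (a point): loop tool (158 mm long, handle 14 mm thick, a wire loop at the far end), wooden-handled modelling tool lying on the table; point on the handle's axis near the centre of mass, 24 mm from the tool's mid-length; y runs towards the handle's end (55 mm away), the tip is 103 mm away towards -y; z up as it starts. May be absent
- tool2_grip (a point): needle tool (152 mm long, handle 12 mm thick, a needle at the far end), wooden-handled modelling tool lying on the table; point on the handle's axis near the centre of mass, 24 mm from the tool's mid-length; y runs towards the handle's end (52 mm away), the tip is 100 mm away towards -y; z up as it starts. May be absent

How it is judged:
On the way, in this order (a step that is already met when the one before it is completed fails the run):
1. the drawer has been pulled wide open (at least 120 mm) (value of joint cabinet_drawer0 above 0.12 m), for 0.2 s.
2. the tray is tipped (tilted by more than 0.6 rad) over the bead compartment of the open drawer (angle between tray_grip's own z axis and vertical above 0.6 rad and x of tray_grip in the frame of bead_bay between 0 and 0.22 m and y of tray_grip in the frame of bead_bay between -0.09 and 0.09 m and value of joint cabinet_drawer0 above 0.12 m), for 0.2 s.
At the end, for the whole second after the job is handed in: Every bead is in the right-hand and every tool in the left-hand compartment (bead centre or tool point between its walls, under 60 mm above its floor); drawer shut to within 6 mm; tray upright (within 0.1 rad) on its board, its bar's middle within 45 mm of the board's middle (x of bead0_center in the frame of bead_bay between 0.004 and 0.228 m and y of bead0_center in the frame of bead_bay between -0.072 and 0.072 m and z of bead0_center in the frame of bead_bay between 0 and 0.06 m and x of bead1_center in the frame of bead_bay between 0.004 and 0.228 m and y of bead1_center in the frame of bead_bay between -0.072 and 0.072 m and z of bead1_center in the frame of bead_bay between 0 and 0.06 m and x of bead2_center in the frame of bead_bay between 0.004 and 0.228 m and y of bead2_center in the frame of bead_bay between -0.072 and 0.072 m and z of bead2_center in the frame of bead_bay between 0 and 0.06 m and x of bead3_center in the frame of bead_bay between 0.004 and 0.228 m and y of bead3_center in the frame of bead_bay between -0.072 and 0.072 m and z of bead3_center in the frame of bead_bay between 0 and 0.06 m and x of tool0_grip in the frame of tool_bay between 0.004 and 0.228 m and y of tool0_grip in the frame of tool_bay between -0.072 and 0.072 m and z of tool0_grip in the frame of tool_bay between 0 and 0.06 m and x of tool1_grip in the frame of tool_bay between 0.004 and 0.228 m and y of tool1_grip in the frame of tool_bay between -0.072 and 0.072 m and z of tool1_grip in the frame of tool_bay between 0 and 0.06 m and x of tool2_grip in the frame of tool_bay between 0.004 and 0.228 m and y of tool2_grip in the frame of tool_bay between -0.072 and 0.072 m and z of tool2_grip in the frame of tool_bay between 0 and 0.06 m and value of joint cabinet_drawer0 below 0.006 m and horizontal distance between tray_grip and board_top below 0.045 m and angle between tray_grip's own z axis and vertical below 0.1 rad and z of tray_grip in the frame of board_top between 0.074 and 0.09 m); the robot touches nothing.
It fails at once if the bowl is moved by more than 30 mm or tipped over (distance of bowl from where it was at the start of the episode above 0.03 m or angle between bowl's own z axis and vertical above 0.4 rad).
It fails at once if the cup is moved by more than 30 mm or tipped over (distance of cup from where it was at the start of the episode above 0.03 m or angle between cup's own z axis and vertical above 0.4 rad).
Of tool0, tool1, tool2 only 2 to 3 are there at a start; the rules pass over those that are not, and their reading is None.
Of bead0, bead1, bead2, bead3 only 2 to 4 are there at a start; the rules pass over those that are not, and their reading is None.
At some moment in a run one of tool0, tool1, tool2 may be knocked a few centimetres aside while the robot is not near it.
It also fails if it takes over 208 s, if anything falls off the work surface, if the arm or the gripper's body presses on something with over 40 N, if the wrist force passes 120 N, or if a joint passes its speed limit or range.

## Working session

There is one attempt and no reset: what is moved stays moved. The work goes in short steps, Python scripts to look and compute and a shell command to move; the robot and the scene stay as the last step left them, time stands still between calls to the robot, and variables do not carry over. Pictures are saved under pics/ and viewed, at most 14 in all, crops included, and the job is handed in when it is done.

```bash
ls; mkdir -p pics; python3 - <<'E'
from bench import ctrl
import cv2,numpy as np
np.set_printoptions(precision=4,suppress=True)
o=ctrl.get_obs();print(o)
for n in("scene","top"):
    m=ctrl.camera_model(n);print(n,np.array(m["camera_matrix"]).tolist(),np.array(m["cam_to_world"]).round(4).tolist(),[k for k in m])
    cv2.imwrite(f"pics/{n}0.png",ctrl.camera(n))
E
```

```text
pics
{'time_s': 0.0, 'q': array([-1.4573,  0.1816,  1.608 ,  0.    ,  1.3538, -0.2063]), 'dq': array([ 0.0005,  0.0002, -0.0009, -0.0001,  0.0007, -0.0003]), 'joint_efforts': array([  0.0014, -44.4868, -35.1338,  -0.0003,   0.0093,  -0.    ]), 'eef_pos': array([ 0.1807, -0.5456,  0.4038]), 'eef_rot': array([-0.0009,  0.9872,  0.1592,  0.0001]), 'wrist_force': array([ 0.0662, -0.0912, -0.4541]), 'torque': array([0.0183, 0.0526, 0.0064]), 'grasp_force': 0.0, 'opening': 1.0057606613718129}
scene [[355.4169018434747, 0.0, 255.90980737683168], [0.0, 355.4169018434747, 192.56298260780505], [0.0, 0.0, 1.0]] [[-0.7691, 0.2928, -0.5681, -0.0199], [-0.6386, -0.385, 0.6663, 0.762], [-0.0236, 0.8753, 0.4831, 0.5603], [0.0, 0.0, 0.0, 1.0]] ['camera_matrix', 'cam_to_world']
top [[468.45083309057316, 0.0, 256.6890705595402], [0.0, 468.45083309057316, 191.53106937171717], [0.0, 0.0, 1.0]] [[-0.0248, 0.9828, -0.1831, 0.2817], [-0.9997, -0.0228, 0.013, 0.0965], [0.0086, 0.1833, 0.983, 1.4894], [0.0, 0.0, 0.0, 1.0]] ['camera_matrix', 'cam_to_world']
```

View pics/scene0.png

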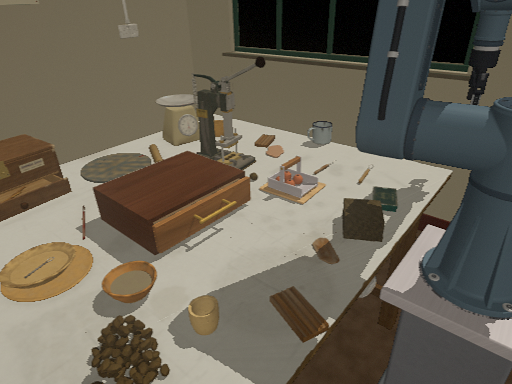

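View pics/top0.png

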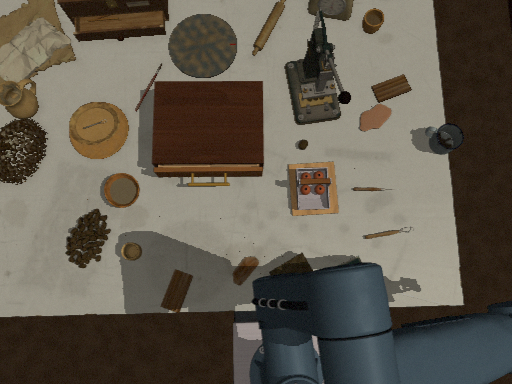

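```bash
cat > h.py <<'E'
from bench import ctrl
import cv2,numpy as np
from scipy.spatial.transform import Rotation as R
np.set_printoptions(precision=4,suppress=True)
def ray(n,u,v):
    m=ctrl.camera_model(n);K=np.array(m["camera_matrix"]);T=np.array(m["cam_to_world"])
    d=np.array([(u-K[0,2])/K[0,0],-(v-K[1,2])/K[1,1],-1.]);return T[:3,3],T[:3,:3]@d
def pt(n,u,v,z):
    c,d=ray(n,u,v);return c+d*(z-c[2])/d[2]
def tri(a,b):
    (c,d),(e,f)=ray("scene",*a),ray("top",*b)
    s=np.linalg.lstsq(np.c_[d,-f],e-c,rcond=None)[0];p,q=c+s[0]*d,e+s[1]*f
    return (p+q)/2,np.linalg.norm(p-q)
def proj(n,p):
    m=ctrl.camera_model(n);K=np.array(m["camera_matrix"]);T=np.array(m["cam_to_world"])
    x=T[:3,:3].T@(np.array(p)-T[:3,3]);return K[0,0]*x[0]/-x[2]+K[0,2],K[1,1]*-x[1]/-x[2]+K[1,2]
def snap(n,f,box=None,s=1):
    i=ctrl.camera(n);cv2.imwrite(f"pics/{f}_full.png",i)
    if box: i=i[box[1]:box[3],box[0]:box[2]]
    cv2.imwrite(f"pics/{f}.png",cv2.resize(i,None,fx=s,fy=s,interpolation=cv2.INTER_CUBIC))
E
python3 - <<'E'
import cv2,numpy as np
t=cv2.imread("pics/top0.png");s=cv2.imread("pics/scene0.png")
r=lambda i,k:cv2.resize(i,None,fx=k,fy=k,interpolation=cv2.INTER_CUBIC)
c=np.zeros((600,800,3),np.uint8)
a=r(t[150:250,280:420],4);c[:400,:560]=a
a=r(t[55:115,130:190],4);c[:240,560:800]=a
a=r(s[195:245,60:110],4);c[250:450,560:760]=a
a=r(t[165:195,145:270],4);c[410:530,:500]=a
cv2.imwrite("pics/c1.png",c)
E
```

```text
(no output)
```

View pics/c1.png

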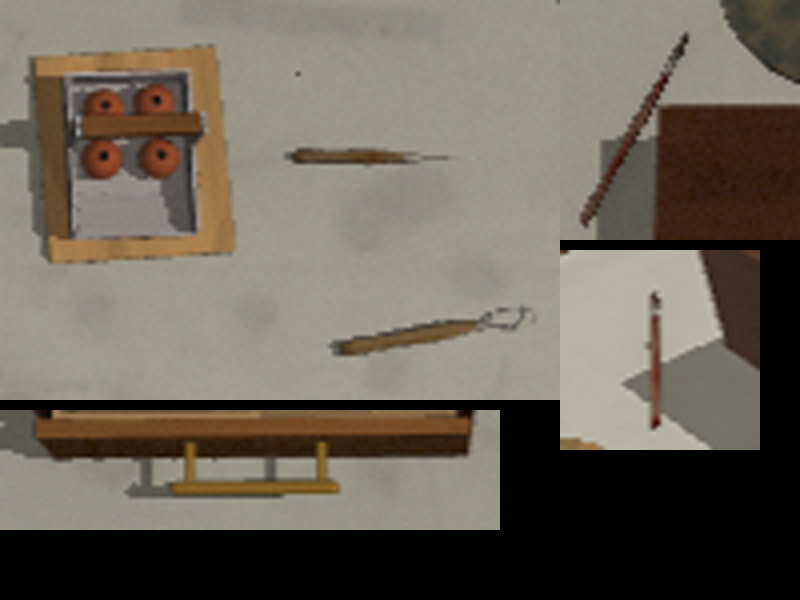

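```bash
python3 - <<'E'
from h import *
def P(n,x,y,z):
    print(n,pt("top",x,y,z))
P("hL",188,184.4,.067);P("hR",229.8,184.2,.067)
P("barL",280+80/4,150+125/4,.095);P("barR",280+203/4,150+123/4,.095)
for c in[(33,60),(213,45),(235,250),(50,262)]:P("board",280+c[0]/4,150+c[1]/4,.008)
P("needle end",280+288/4,150+155/4,.006);P("needle tip",280+460/4,150+158/4,.004)
P("loop end",280+333/4,150+348/4,.007);P("loop tip",280+533/4,150+315/4,.004)
P("bowl",122,190,.043);P("cup",132,251,.058)
P("front edge L",154,171,.093);P("front edge R",263,171,.093)
print(tri((198,219),(188,184.4)),tri((234,201),(229.8,184.2)))
P("knob",344,97,.36)
print(R.from_quat(np.roll([-0.0009,  0.9872,  0.1592,  0.0001],-1)).as_matrix())
E
```

```text
hL [0.5739 0.2897 0.067 ]
hR [0.5716 0.1604 0.067 ]
barL [ 0.5701 -0.0544  0.095 ]
barR [ 0.5695 -0.1482  0.095 ]
board [ 0.6429 -0.0278  0.008 ]
board [ 0.6522 -0.1751  0.008 ]
board [ 0.4833 -0.1834  0.008 ]
board [ 0.4772 -0.0352  0.008 ]
needle end [ 0.5599 -0.2311  0.006 ]
needle tip [ 0.5546 -0.3708  0.004 ]
loop end [ 0.4034 -0.2569  0.007 ]
loop tip [ 0.426 -0.419  0.004]
bowl [0.5657 0.4995 0.043 ]
cup [0.3738 0.4599 0.058 ]
front edge L [0.6127 0.3898 0.093 ]
front edge R [0.6051 0.0572 0.093 ]
(array([0.5727, 0.2892, 0.0787]), np.float64(0.003171805539130869)) (array([0.5713, 0.1607, 0.0716]), np.float64(0.0015683175288067324))
knob [ 0.7322 -0.1473  0.36  ]
[[ 0.9493  0.3144 -0.0001]
 [ 0.3144 -0.9493  0.0018]
 [ 0.0005 -0.0017 -1.    ]]
```

```bash
cat > g.py <<'E'
# g.py gx gy gz yaw_deg tilt_deg: grasp-point goal -> turn (units of pi) and shift (units of 0.3 m), tool axes
import sys
from h import *
x,y,z,yaw,tilt=map(float,sys.argv[1:])
o=ctrl.get_obs();Rc=R.from_quat(np.roll(o["eef_rot"],-1))
Rg=R.from_euler("z",yaw,degrees=True)*R.from_euler("y",-tilt,degrees=True)*R.from_matrix([[0,1,0],[1,0,0],[0,0,-1]])
g=np.array([x,y,z])-Rg.apply([0,0,.155])
d=g-o["eef_pos"]
print("t",o["time_s"],"grasp pt",o["eef_pos"]+Rc.apply([0,0,.155]),"q",o["q"],"F",o["wrist_force"],"open",round(o["opening"],3),"gf",round(o["grasp_force"],1))
print("TCP turn",(Rc.inv()*Rg).as_rotvec()/np.pi,"shift now-axes",Rc.inv().apply(d)/.3,"goal-axes",Rg.inv().apply(d)/.3)
E
python3 -m handwheel '[[0,0,-0.047,0,0,0,1],[0,0,-0.047,0,0,0,1],[0,0,-0.047,0,0,0,1],[0,0,-0.047,0,0,0,1],[0,0,-0.047,0,0,0,1],[0,0,-0.047,0,0,0,0.5],[0,0,-0.047,0,0,0,0.3],[0,0,-0.047,0,0,0,0.3]]'
python3 g.py .573 .225 .25 -1.3 0
```

```text
time_s: 0.9
eef_pos: [0.1808, -0.5457, 0.4041]
eef_rot: [-0.0, 0.729, 0.684, 0.0]
wrist_force: [0.3, -0.6, -0.9]
opening: 0.512
grasp_force: 0.0
t 0.9 grasp pt [ 0.1807 -0.5455  0.2491] q [-1.4573  0.1813  1.6076  0.      1.3538 -1.3936] F [ 0.2898 -0.5549 -0.9135] open 0.512 gf 0.0
TCP turn [-0.     -0.0003 -0.0131] shift now-axes [ 2.647   1.1413 -0.0002] goal-axes [ 2.598   1.2489 -0.0029]
```

```bash
python3 -m handwheel '[[0,0,-0.013,0.04,0.02,0,0.3],[0,0,0,0.11,0.053,0,0.3],[0,0,0,0.11,0.053,0,0.3],[0,0,0,0.11,0.053,0,0.3],[0,0,0,0.11,0.053,0,0.3],[0,0,0,0.11,0.053,0,0.3],[0,0,0,0.11,0.053,0,0.3],[0,0,0,0.11,0.053,0,0.3]]' >/dev/null
python3 -m handwheel '[[0,0,0,0.11,0.053,0,0.3],[0,0,0,0.11,0.053,0,0.3],[0,0,0,0.11,0.053,0,0.3],[0,0,0,0.11,0.053,0,0.3],[0,0,0,0.11,0.053,0,0.3],[0,0,0,0.11,0.053,0,0.3],[0,0,0,0.11,0.053,0,0.3],[0,0,0,0.11,0.053,0,0.3]]' >/dev/null
python3 -m handwheel '[[0,0,0,0.11,0.053,0,0.3],[0,0,0,0.11,0.053,0,0.3],[0,0,0,0.11,0.053,0,0.3],[0,0,0,0.11,0.053,0,0.3],[0,0,0,0.11,0.053,0,0.3],[0,0,0,0.11,0.053,0,0.3],[0,0,0,0.11,0.053,0,0.3],[0,0,0,0.04,0.02,0,0.3]]' >/dev/null
python3 g.py .573 .225 .067 -1.3 0; python3 -c '
from h import *
snap("scene","s1")
snap("top","t1")'
```

```text
t 3.3 grasp pt [0.5644 0.1963 0.2493] q [0.1359 0.2308 1.5486 0.0009 1.3626 0.1643] F [-0.5801 -0.9951 -0.0435] open 0.298 gf 0.0
TCP turn [-0.0002 -0.0003 -0.0019] shift now-axes [0.0963 0.026  0.6076] goal-axes [0.0967 0.0262 0.6076]
```

View pics/s1.png

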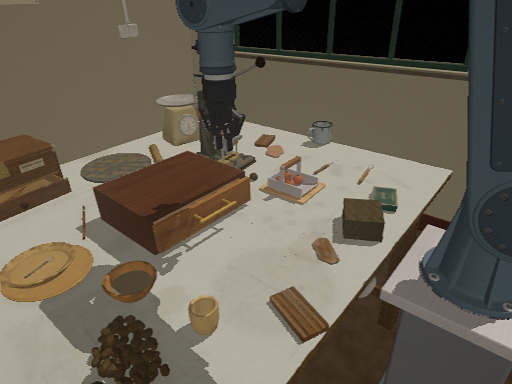

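```bash
python3 -m handwheel '[[0,0,-0.002,0.05,0.013,0,0.3],[0,0,0,0.046,0.013,0,0.3],[0,0,0,0,0,0.08,0.3],[0,0,0,0,0,0.08,0.3],[0,0,0,0,0,0.08,0.3],[0,0,0,0,0,0.05,0.3],[0,0,0,0,0,0,0.3],[0,0,0,0,0,0,0.3]]' >/dev/null
python3 g.py .573 .225 .067 -1.3 0; python3 -c '
from h import *
snap("scene","s2",(140,100,300,250),5)'
```

```text
t 4.2 grasp pt [0.5735 0.2217 0.1633] q [0.1761 0.3534 1.5762 0.0001 1.2115 0.1991] F [ 0.5085 -0.5261 -0.5139] open 0.299 gf 0.0
TCP turn [ 0.0001 -0.     -0.0001] shift now-axes [ 0.0109 -0.0019  0.321 ] goal-axes [ 0.011  -0.0017  0.321 ]
```

View pics/s2.png

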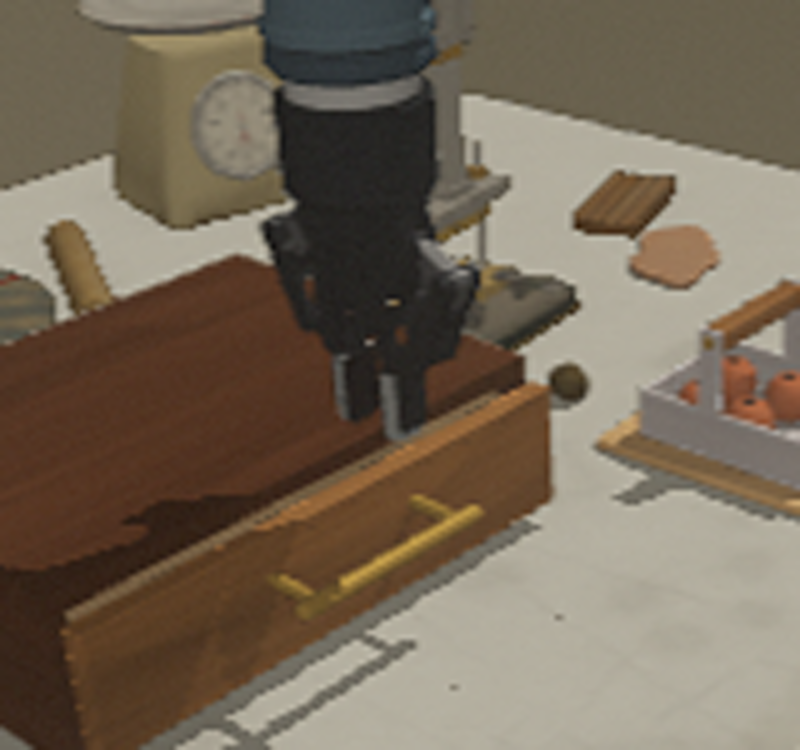

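```bash
python3 -m handwheel '[[0,0,0,0.011,-0.002,0.06,0.3],[0,0,0,0,0,0.06,0.3],[0,0,0,0,0,0.06,0.3],[0,0,0,0,0,0.06,0.3],[0,0,0,0,0,0.05,0.3],[0,0,0,0,0,0.03,0.3],[0,0,0,0,0,0,0.3],[0,0,0,0,0,0,0.3]]' 
python3 -m handwheel '[[0,0,0,0,0,0,0],[0,0,0,0,0,0,0],[0,0,0,0,0,0,0],[0,0,0,0,0,0,0],[0,0,0,0,0,0,0],[0,0,0,0,0,0,0],[0,0,0,0,0,0,0],[0,0,0,0,0,0,0]]' 
python3 g.py .573 .225 .067 -1.3 0
```

```text
time_s: 5.05
eef_pos: [0.5735, 0.2251, 0.223]
eef_rot: [0.001, 0.715, 0.699, 0.001]
wrist_force: [0.9, -0.9, 2.1]
opening: 0.303
grasp_force: 0.8
time_s: 5.85
eef_pos: [0.5729, 0.2251, 0.2224]
eef_rot: [0.0, 0.715, 0.699, 0.0]
wrist_force: [0.6, -0.8, 5.8]
opening: 0.107
grasp_force: 58.6
t 5.85 grasp pt [0.5731 0.2251 0.0674] q [ 0.1818  0.4822  1.6183 -0.0001  1.04    0.2043] F [ 0.5641 -0.7555  5.7693] open 0.107 gf 58.6
TCP turn [ 0.0003 -0.      0.0001] shift now-axes [-0.0002  0.0002  0.0012] goal-axes [-0.0002  0.0003  0.0012]
```

```bash
python3 -m handwheel '[[0,0,0,0,-0.04,0,0],[0,0,0,0,-0.08,0,0],[0,0,0,0,-0.09,0,0],[0,0,0,0,-0.09,0,0],[0,0,0,0,-0.09,0,0],[0,0,0,0,-0.09,0,0],[0,0,0,0,-0.09,0,0],[0,0,0,0,-0.04,0,0]]' 
python3 -m handwheel '[[0,0,0,0,-0.02,0,0],[0,0,0,0,-0.015,0,0],[0,0,0,0,-0.01,0,0],[0,0,0,0,0,0,0],[0,0,0,0,0,0,0.3],[0,0,0,0,0,0,0.3],[0,0,0,0,0,0,0.3],[0,0,0,0,0,0,0.3]]' 
python3 g.py .573 .225 .067 -1.3 0
```

```text
time_s: 6.65
eef_pos: [0.3884, 0.2284, 0.2223]
eef_rot: [0.001, 0.715, 0.7, -0.001]
wrist_force: [2.0, -9.5, 5.0]
opening: 0.101
grasp_force: 61.0
time_s: 7.45
eef_pos: [0.3757, 0.2295, 0.2214]
eef_rot: [-0.0, 0.715, 0.699, -0.0]
wrist_force: [0.8, -0.6, -0.2]
opening: 0.301
grasp_force: 0.0
t 7.45 grasp pt [0.3755 0.2295 0.0664] q [0.2775 0.1526 2.0685 0.0002 0.9214 0.2997] F [ 0.8256 -0.5879 -0.2236] open 0.301 gf 0.0
TCP turn [-0.0003  0.      0.0001] shift now-axes [-0.0004  0.6579 -0.0025] goal-axes [-0.0002  0.6579 -0.0019]
```

```bash
python3 -m handwheel '[[0,0,0,0,0,-0.04,0.3],[0,0,0,0,0,-0.08,0.3],[0,0,0,0,0,-0.1,0.3],[0,0,0,0,0,-0.1,0.3],[0,0,0,0,0,-0.1,0.4],[0,0,0,0,0,-0.1,0.5],[0,0,0,0,0,-0.08,0.6],[0,0,0,0,0,0,0.6]]' >/dev/null
python3 g.py .570 -.101 .2 1 0;  python3 -c '
from h import *
snap("top","t2",(150,110,410,270),3)'
```

```text
t 8.25 grasp pt [0.3779 0.2302 0.2513] q [ 0.2776 -0.1354  1.9264  0.0002  1.343   0.2997] F [-0.2952 -0.9177 -0.3028] open 0.601 gf 0.0
TCP turn [ 0.0023 -0.0007 -0.0126] shift now-axes [-1.0888  0.6672  0.173 ] goal-axes [-1.114   0.6248  0.1708]
```

View pics/t2.png

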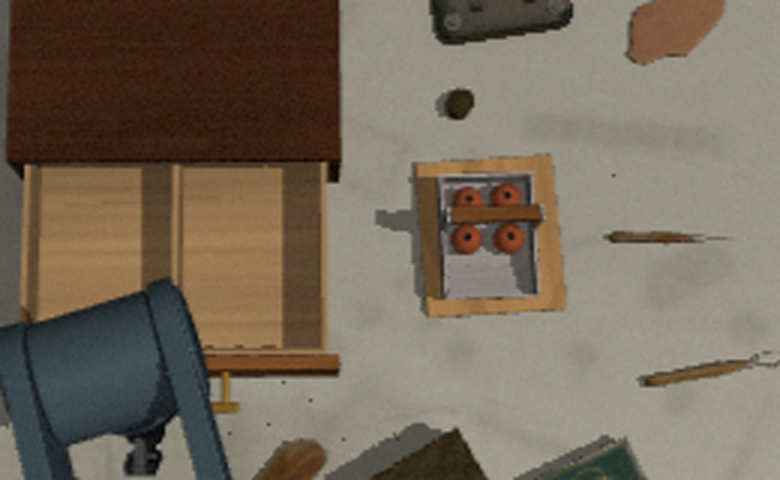

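```bash
python3 -m handwheel '[[0,0,-0.0126,-0.06,0.03,0,0.7],[0,0,0,-0.13,0.07,0,0.7],[0,0,0,-0.15,0.085,0,0.7],[0,0,0,-0.15,0.085,0,0.7],[0,0,0,-0.15,0.085,0,0.7],[0,0,0,-0.15,0.085,0,0.7],[0,0,0,-0.15,0.085,0,0.7],[0,0,0,-0.1,0.06,0,0.7]]' >/dev/null
python3 -m handwheel '[[0,0,0,-0.06,0.03,0,0.7],[0,0,0,0,0,0,0.7],[0,0,0,0,0,0.03,0.7],[0,0,0,0,0,0.06,0.7],[0,0,0,0,0,0.06,0.7],[0,0,0,0,0,0.03,0.7],[0,0,0,0,0,0,0.7],[0,0,0,0,0,0,0.7]]' >/dev/null
python3 g.py .570 -.101 .09 1 0;  python3 -c '
from h import *
snap("scene","s3",(220,90,380,210),5)'
```

```text
t 9.9 grasp pt [ 0.5611 -0.0895  0.1931] q [-0.3671  0.2222  1.6779  0.0001  1.2414 -0.3851] F [0.7846 0.317  0.6205] open 0.7 gf 0.0
TCP turn [ 0.     -0.      0.0002] shift now-axes [-0.0389  0.0291  0.3435] goal-axes [-0.0388  0.0291  0.3435]
```

View pics/s3.png

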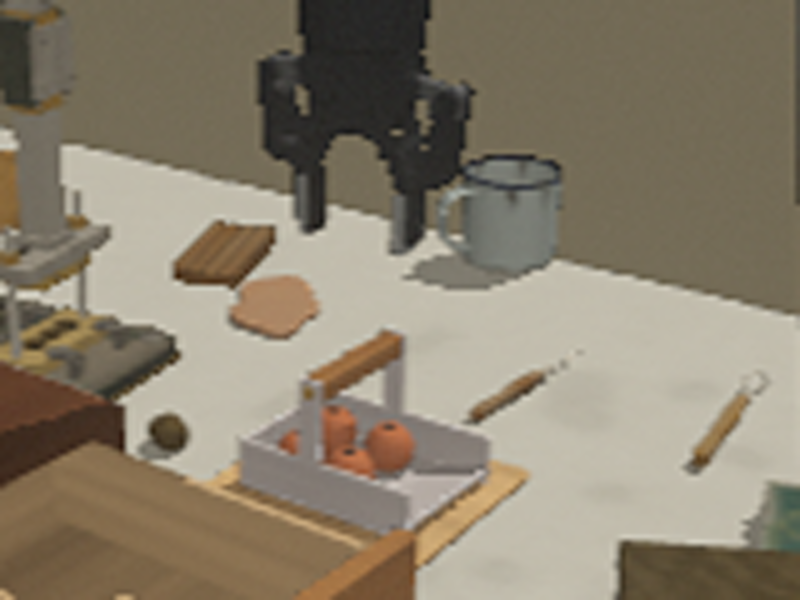

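```bash
python3 - <<'E'
from h import *
print(tri((283,166.5),(299.2,180.7)),tri((299.5,157.7),(330.3,180.7)))
E
python3 -m handwheel '[[0,0,0,-0.039,0.029,0,0.7],[0,0,0,0,0,0.05,0.7],[0,0,0,0,0,0.07,0.7],[0,0,0,0,0,0.07,0.7],[0,0,0,0,0,0.07,0.7],[0,0,0,0,0,0.05,0.7],[0,0,0,0,0,0.03,0.7],[0,0,0,0,0,0,0.7]]'
python3 g.py .570 -.101 .09 1 0
```

```text
(array([ 0.5678, -0.0538,  0.0977]), np.float64(0.00807848238395248)) (array([ 0.5676, -0.1481,  0.0944]), np.float64(0.005069395003218454))
time_s: 10.75
eef_pos: [0.5696, -0.1018, 0.2441]
eef_rot: [-0.001, 0.701, 0.713, -0.0]
wrist_force: [-0.3, -0.8, -0.4]
opening: 0.699
grasp_force: 0.0
t 10.75 grasp pt [ 0.5692 -0.1017  0.0891] q [-0.3819  0.3819  1.7103  0.      1.052  -0.3986] F [-0.2746 -0.8443 -0.3836] open 0.699 gf 0.0
TCP turn [-0.0008 -0.0003 -0.0002] shift now-axes [ 0.0027  0.0015 -0.0029] goal-axes [ 0.0027  0.0015 -0.0029]
```

Close, then lift 100 mm gently.

```bash
python3 -m handwheel '[[0,0,0,0,0,0,0.4],[0,0,0,0,0,0,0.3],[0,0,0,0,0,0,0.2],[0,0,0,0,0,0,0],[0,0,0,0,0,0,0],[0,0,0,0,0,0,0],[0,0,0,0,0,0,0],[0,0,0,0,0,0,0]]'
python3 -m handwheel '[[0,0,0,0,0,-0.01,0],[0,0,0,0,0,-0.02,0],[0,0,0,0,0,-0.04,0],[0,0,0,0,0,-0.06,0],[0,0,0,0,0,-0.08,0],[0,0,0,0,0,-0.08,0],[0,0,0,0,0,-0.08,0],[0,0,0,0,0,-0.06,0]]'
python3 -m handwheel '[[0,0,0,0,0,-0.04,0],[0,0,0,0,0,-0.02,0],[0,0,0,0,0,-0.01,0],[0,0,0,0,0,0,0],[0,0,0,0,0,0,0],[0,0,0,0,0,0,0],[0,0,0,0,0,0,0],[0,0,0,0,0,0,0]]'
python3 g.py .5 .149 .24 -1.3 0
```

```text
time_s: 11.55
eef_pos: [0.5704, -0.102, 0.2468]
eef_rot: [0.001, 0.701, 0.713, 0.0]
wrist_force: [-1.2, -0.5, 5.4]
opening: 0.173
grasp_force: 59.9
time_s: 12.35
eef_pos: [0.5701, -0.1018, 0.3771]
eef_rot: [0.001, 0.701, 0.713, 0.0]
wrist_force: [0.6, -0.0, -3.5]
opening: 0.172
grasp_force: 58.7
time_s: 13.15
eef_pos: [0.57, -0.1019, 0.3953]
eef_rot: [-0.0, 0.701, 0.713, -0.0]
wrist_force: [-0.9, 0.3, -3.6]
opening: 0.175
grasp_force: 58.7
t 13.15 grasp pt [ 0.5699 -0.1018  0.2403] q [-0.3817  0.1982  1.6062  0.      1.338  -0.3986] F [-0.9047  0.2998 -3.6311] open 0.175 gf 58.7
TCP turn [-0.0002 -0.0001  0.0126] shift now-axes [ 0.84   -0.2191  0.0012] goal-axes [ 0.8307 -0.2522  0.0009]
```

```bash
python3 -m handwheel '[[0,0,0.002,0.01,-0.002,0,0],[0,0,0.002,0.02,-0.005,0,0],[0,0,0.002,0.03,-0.007,0,0],[0,0,0.002,0.045,-0.01,0,0],[0,0,0.002,0.06,-0.013,0,0],[0,0,0.0026,0.07,-0.016,0,0],[0,0,0,0.07,-0.016,0,0],[0,0,0,0.07,-0.016,0,0]]' >/dev/null
python3 -m handwheel '[[0,0,0,0.07,-0.016,0,0],[0,0,0,0.07,-0.016,0,0],[0,0,0,0.07,-0.016,0,0],[0,0,0,0.07,-0.016,0,0],[0,0,0,0.06,-0.013,0,0],[0,0,0,0.045,-0.01,0,0],[0,0,0,0.03,-0.007,0,0],[0,0,0,0.02,-0.004,0,0]]' >/dev/null
python3 g.py .52 .15 .175 -1.3 0
cat > kin.py <<'E'
import numpy as np
from scipy.optimize import least_squares
D=np.array([[.1808,-.5457,.4041,.1813,1.6076],[.5729,.2251,.2224,.4822,1.6183],[.3757,.2295,.2214,.1526,2.0685],[.3779,.2302,.4063,-.1354,1.9264],[.57,-.1019,.3953,.1982,1.6062],[.5696,-.1018,.2441,.3819,1.7103],[.5735,.2217,.3183,.3534,1.5762]])
r=np.sqrt(D[:,0]**2+D[:,1]**2-.1178**2);z=D[:,2];a,b=D[:,3],D[:,3]+D[:,4]
f=lambda p:np.r_[p[0]*np.sin(a)+p[1]*np.sin(b)+p[2]*np.cos(b)+p[3]-r,p[0]*np.cos(a)+p[1]*np.cos(b)-p[2]*np.sin(b)+p[4]-z]
s=least_squares(f,[.4,.4,0,0,.1]);print(s.x.round(4),s.cost)
E
python3 kin.py
```

```text
t 14.75 grasp pt [0.5191 0.1429 0.2408] q [ 0.0481  0.1073  1.7086 -0.0001  1.3255  0.0701] F [ 1.1637  0.3019 -3.9776] open 0.173 gf 58.7
TCP turn [0.     0.     0.0003] shift now-axes [0.0237 0.0027 0.2192] goal-axes [0.0236 0.0027 0.2192]
[4.350e-01 5.152e-01 8.570e-02 4.000e-04 1.714e-01] 1.083605917248311e-06
```

```bash
python3 -m handwheel '[[0,0,-0.01,0,0,0,0],[0,0,-0.02,0,0,0,0],[0,0,-0.03,0,0,0,0],[0,0,-0.035,0,0,0,0],[0,0,-0.035,0,0,0,0],[0,0,-0.035,0,0,0,0],[0,0,-0.035,0,0,0,0],[0,0,-0.035,0,0,0,0]]' >/dev/null
python3 -m handwheel '[[0,0,-0.035,0,0,0,0],[0,0,-0.035,0,0,0,0],[0,0,-0.035,0,0,0,0],[0,0,-0.035,0,0,0,0],[0,0,-0.035,0,0,0,0],[0,0,-0.035,0,0,0,0],[0,0,-0.03,0,0,0,0],[0,0,-0.025,0,0,0,0]]' >/dev/null
python3 g.py .515 .155 .24 88.7 0;  python3 -c '
from h import *
i=ctrl.camera("scene")[60:220,140:330];j=ctrl.camera("top")[90:240,140:340]
r=lambda i,k:cv2.resize(i,k,interpolation=cv2.INTER_CUBIC)
cv2.imwrite("pics/c4.png",np.hstack([r(i,(400,337)),r(j,(400,337))]))'
```

```text
t 16.35 grasp pt [0.5195 0.1416 0.2406] q [ 0.0457  0.1078  1.7084 -0.0002  1.3255 -1.5052] F [-0.5004 -0.5616 -3.9967] open 0.173 gf 58.7
TCP turn [-0.0001 -0.      0.0009] shift now-axes [0.016  0.0441 0.0021] goal-axes [0.0161 0.0441 0.0021]
```

View pics/c4.png

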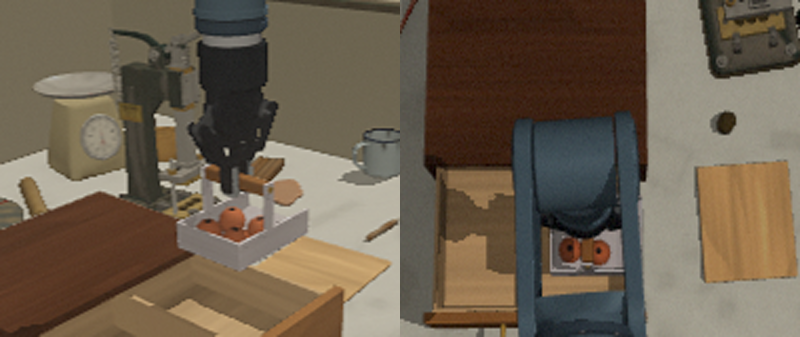

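```bash
python3 -m handwheel '[[0,0,0,0.008,0.02,0,0],[0,0,0,0.008,0.024,0,0],[0,0,0,0,0,0,0],[-0.0111,0,0,0,-0.018,0,0],[-0.0222,0,0,0,-0.036,0.001,0],[-0.0222,0,0,0,-0.036,0.001,0],[-0.0222,0,0,0,-0.036,0.001,0],[0,0,0,0,0,0,0]]' >/dev/null
python3 g.py .515 .155 .175 88.7 22
```

```text
t 17.25 grasp pt [0.5148 0.1542 0.2407] q [-0.0711  0.074   1.7637  0.2516  1.3238 -1.681 ] F [-0.2173 -0.8175 -3.6808] open 0.172 gf 58.9
TCP turn [-0.0445  0.     -0.0008] shift now-axes [-0.0008 -0.1222  0.2181] goal-axes [-0.0004 -0.1514  0.1989]
```

```bash
python3 -m handwheel '[[-0.0055,0,0,0,-0.014,0.02,0],[-0.0055,0,0,0,-0.016,0.028,0],[-0.0055,0,0,0,-0.016,0.028,0],[-0.0055,0,0,0,-0.016,0.028,0],[-0.0055,0,0,0,-0.016,0.028,0],[-0.0055,0,0,0,-0.016,0.028,0],[-0.0055,0,0,0,-0.016,0.028,0],[-0.006,0,0,0,-0.012,0.02,0]]' >/dev/null
python3 g.py .515 .155 .172 88.7 22
python3 -m handwheel '[[-0.0111,0,0,0,-0.018,0,0],[-0.0167,0,0,0,-0.027,0.001,0],[-0.0167,0,0,0,-0.027,0.001,0],[-0.0167,0,0,0,-0.027,0.001,0],[-0.0167,0,0,0,-0.027,0.001,0],[-0.0167,0,0,0,-0.027,0.001,0],[-0.0167,0,0,0,-0.027,0.001,0],[-0.0167,0,0,0,-0.027,0.001,0]]' >/dev/null
python3 g.py .515 .150 .172 88.7 60;python3 -c '
from h import *
i=ctrl.camera("scene")[60:220,140:330];j=ctrl.camera("top")[90:240,140:340]
r=lambda i,k:cv2.resize(i,k,interpolation=cv2.INTER_CUBIC)
cv2.imwrite("pics/c5.png",np.hstack([r(i,(400,337)),r(j,(400,337))]))'
```

```text
t 18.05 grasp pt [0.5147 0.1597 0.1763] q [-0.1398  0.1566  1.8426  0.4087  1.2193 -1.8451] F [ 0.4745 -0.3844 -3.5982] open 0.17 gf 58.9
TCP turn [ 0.0004 -0.0002 -0.0001] shift now-axes [-0.0009 -0.0193  0.0072] goal-axes [-0.0009 -0.0193  0.0072]
t 18.85 grasp pt [0.5157 0.1598 0.1772] q [-0.3355  0.2561  1.8809  0.7594  1.3737 -2.1838] F [ 0.1235 -0.0374 -2.3087] open 0.176 gf 60.3
TCP turn [-0.0825  0.0006  0.0004] shift now-axes [ 0.0008 -0.1679  0.0063] goal-axes [ 0.0007 -0.1639 -0.0369]
```

View pics/c5.png

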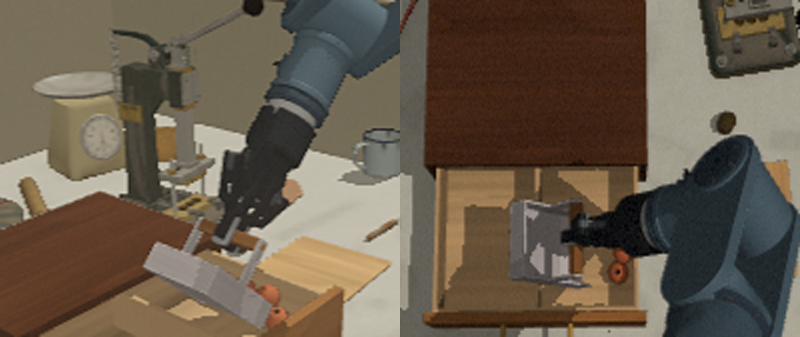

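```bash
python3 -m handwheel '[[-0.0139,0,0,0,-0.028,0,0],[-0.0139,0,0,0,-0.028,0,0],[-0.0139,0,0,0,-0.028,0,0],[-0.0139,0,0,0,-0.028,0,0],[-0.0139,0,0,0,-0.028,0,0],[-0.0139,0,0,0,-0.028,0,0],[0,0,0,0,0,0,0],[0,0,0,0,0,0,0]]' >/dev/null
python3 -m handwheel '[[0,0,0,0,0,0,0],[0,0,0,0,0,0,0],[0,0,0,0,0,0,0],[0.01,0,0,0,0.016,-0.03,0],[0.0167,0,0,0,0.027,-0.06,0],[0.0167,0,0,0,0.027,-0.06,0],[0.0167,0,0,0,0.027,-0.06,0],[0.0167,0,0,0,0.027,-0.03,0]]'
python3 g.py .515 .140 .26 88.7 20;python3 -c '
from h import *
i=ctrl.camera("scene")[60:220,140:330];j=ctrl.camera("top")[90:240,140:340]
r=lambda i,k:cv2.resize(i,k,interpolation=cv2.INTER_CUBIC)
cv2.imwrite("pics/c6.png",np.hstack([r(i,(400,337)),r(j,(400,337))]))'
```

```text
time_s: 20.55
eef_pos: [0.5113, -0.0195, 0.3208]
eef_rot: [0.006, 0.011, 0.921, 0.39]
wrist_force: [0.8, 0.3, -3.0]
opening: 0.175
grasp_force: 60.3
t 20.55 grasp pt [0.5142 0.0919 0.2131] q [-0.4663  0.2236  1.8399  0.7095  1.5117 -2.2199] F [ 0.8224  0.3301 -3.0332] open 0.175 gf 60.3
TCP turn [0.1442 0.0008 0.    ] shift now-axes [-0.0005  0.4501  0.0587] goal-axes [-0.0003  0.4304 -0.1442]
```

View pics/c6.png

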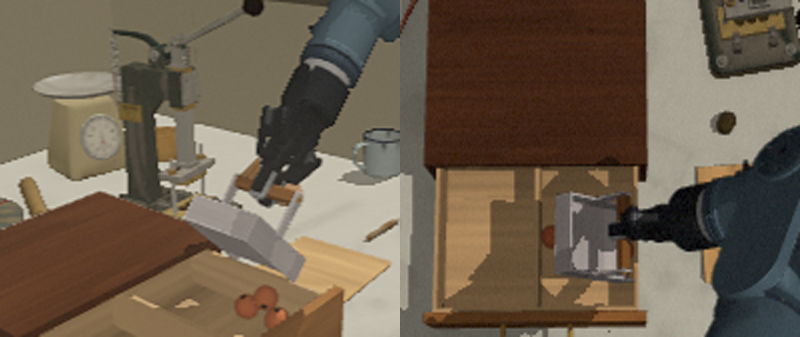

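```bash
python3 -m handwheel '[[0.01,0,0,0,0.032,-0.015,0],[0.0222,0,0,0,0.05,-0.015,0],[0.0222,0,0,0,0.05,-0.016,0],[0.0222,0,0,0,0.048,-0.018,0],[0.0222,0,0,0,0.045,-0.02,0],[0.0222,0,0,0,0.045,-0.02,0],[0.0222,0,0,0,0.042,-0.02,0],[0.0222,0,0,0,0.04,-0.02,0]]'
python3 -m handwheel '[[0.0222,0,0,0,0.038,0,0],[0.0222,0,0,0,0.037,0,0],[0.0222,0,0,0,0.036,0,0],[0.0222,0,0,0,0.036,0,0],[0,0,0,0,0,0,0],[0,0,0,0,0,0,0],[0,0,0,0,0,0,0],[0,0,0,0,0,0,0]]'
python3 g.py .5 .10 .26 88.7 0
python3 - <<'E'
from h import *
snap("top","t7");i=cv2.imread("pics/t7_full.png")
# board mask
h=cv2.cvtColor(i,cv2.COLOR_BGR2HSV);m=cv2.inRange(h,(8,70,120),(25,255,255));m[:, :270]=0;m[:150]=0;m[230:]=0;m[:,350:]=0
c=max(cv2.findContours(m,0,1)[0],key=cv2.contourArea);rc=cv2.minAreaRect(c);print(rc,cv2.contourArea(c),pt("top",*rc[0],.008))
i=i[90:240,140:340];cv2.imwrite("pics/t7.png",cv2.resize(i,(800,600),interpolation=cv2.INTER_CUBIC))
E
```

```text
time_s: 21.45
eef_pos: [0.5119, 0.0455, 0.4133]
eef_rot: [0.001, 0.011, 0.99, 0.142]
wrist_force: [0.4, 0.9, -2.7]
opening: 0.177
grasp_force: 60.2
time_s: 22.25
eef_pos: [0.5133, 0.0873, 0.421]
eef_rot: [-0.0, 0.012, 1.0, 0.005]
wrist_force: [0.3, 0.2, -3.2]
opening: 0.172
grasp_force: 60.2
t 22.25 grasp pt [0.5132 0.0887 0.266 ] q [-0.0624  0.044   1.7241  0.0092  1.3745 -1.6113] F [ 0.3048  0.1601 -3.1662] open 0.172 gf 60.2
TCP turn [ 0.0029 -0.0002 -0.0003] shift now-axes [0.0453 0.0412 0.0204] goal-axes [0.0453 0.0414 0.02  ]
((313.36761474609375, 188.27940368652344), (52.15361404418945, 46.247982025146484), 85.60128784179688) 2279.0 [ 0.564 -0.106  0.008]
```

View pics/t7.png

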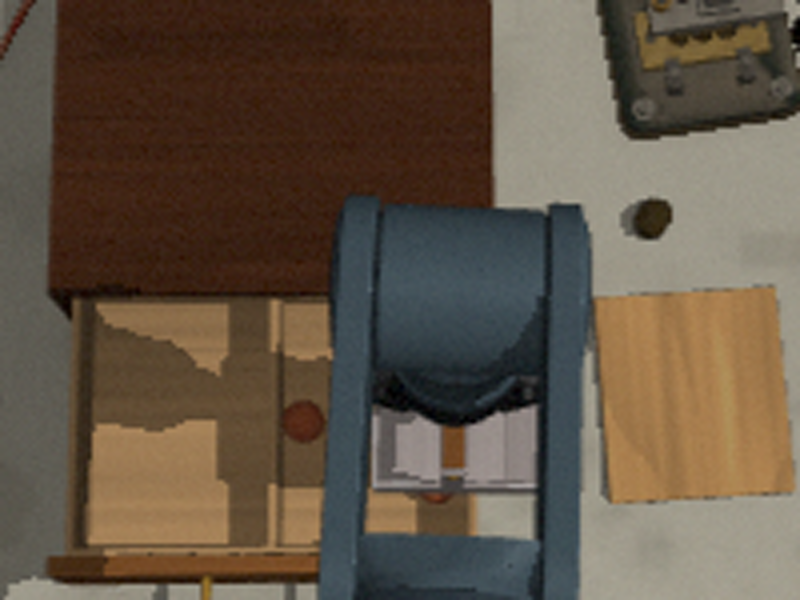

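```bash
python3 -m handwheel '[[0.003,0,0.03,0,0,0,0],[0,0,0.045,0,0,0,0],[0,0,0.045,0,0,0,0],[0,0,0.045,0,0,0,0],[0,0,0.045,0,0,0,0],[0,0,0.045,0,0,0,0],[0,0,0.045,0,0,0,0],[0,0,0.045,0,0,0,0]]' >/dev/null
python3 -m handwheel '[[0,0,0.045,-0.03,0.01,0,0],[0,0,0.045,-0.05,0.02,0,0],[0,0,0.041,-0.09,0.025,0,0],[0,0,0,-0.12,0.03,0,0],[0,0,0,-0.12,0.03,0,0],[0,0,0,-0.12,0.03,0,0],[0,0,0,-0.08,0.02,0,0],[0,0,0,-0.04,0.01,0,0]]'
python3 g.py .567 -.106 .0905 3 0
```

```text
time_s: 23.9
eef_pos: [0.5865, -0.101, 0.4212]
eef_rot: [0.0, 0.689, 0.724, -0.001]
wrist_force: [-0.5, 0.5, -2.7]
opening: 0.175
grasp_force: 60.2
t 23.9 grasp pt [ 0.5864 -0.1012  0.2662] q [-0.3695  0.212   1.5366 -0.0013  1.3932 -0.4189] F [-0.4531  0.458  -2.6744] open 0.175 gf 60.2
TCP turn [-0.0002  0.0004 -0.0009] shift now-axes [-0.0127 -0.0655  0.5856] goal-axes [-0.0132 -0.0659  0.5855]
```

```bash
python3 -m handwheel '[[0,0,0,-0.006,-0.033,0.03,0],[0,0,0,-0.007,-0.033,0.06,0],[0,0,0,0,0,0.09,0],[0,0,0,0,0,0.1,0],[0,0,0,0,0,0.1,0],[0,0,0,0,0,0.08,0],[0,0,0,0,0,0.05,0],[0,0,0,0,0,0.03,0]]' >/dev/null
python3 g.py .567 -.106 .092 3 0
python3 -m handwheel '[[0,0,0,0,0,0.015,0],[0,0,0,0,0,0.013,0],[0,0,0,0,0,0.008,0],[0,0,0,0,0,0.005,0],[0,0,0,0,0,0,0],[0,0,0,0,0,0,0],[0,0,0,0,0,0,0],[0,0,0,0,0,0,0]]'
python3 g.py .567 -.106 .092 3 0
```

```text
t 24.7 grasp pt [ 0.566  -0.103   0.1032] q [-0.3857  0.3551  1.7131 -0.0012  1.0753 -0.4381] F [-0.9006  0.0153 -2.559 ] open 0.174 gf 60.2
TCP turn [-0.0007  0.      0.0002] shift now-axes [-0.0102  0.0019  0.0372] goal-axes [-0.0102  0.0018  0.0372]
time_s: 25.5
eef_pos: [0.5667, -0.1035, 0.2474]
eef_rot: [0.0, 0.688, 0.726, -0.001]
wrist_force: [0.1, -0.3, -2.3]
opening: 0.173
grasp_force: 60.2
t 25.5 grasp pt [ 0.5667 -0.1037  0.0924] q [-0.3862  0.3715  1.7168 -0.0015  1.0529 -0.4381] F [ 0.1179 -0.2923 -2.33  ] open 0.173 gf 60.2
TCP turn [-0.0001  0.0004  0.0001] shift now-axes [-0.0085  0.0005  0.0013] goal-axes [-0.0085  0.0005  0.0012]
```

```bash
python3 -m handwheel '[[0,0,0,0,0,0.003,0],[0,0,0,0,0,0.003,0],[0,0,0,0,0,0,0],[0,0,0,0,0,0,0],[0,0,0,0,0,0,0],[0,0,0,0,0,0,0],[0,0,0,0,0,0,0],[0,0,0,0,0,0,0]]'

```

```text
time_s: 26.3
eef_pos: [0.5668, -0.1035, 0.2468]
eef_rot: [0.0, 0.688, 0.726, -0.001]
wrist_force: [-5.1, 0.7, 9.1]
opening: 0.171
grasp_force: 61.8
```

Contact. Release slowly, lift, and look.

```bash
python3 -m handwheel '[[0,0,0,0,0,0,0.22],[0,0,0,0,0,0,0.3],[0,0,0,0,0,0,0.4],[0,0,0,0,0,0,0.5],[0,0,0,0,0,0,0.6],[0,0,0,0,0,0,0.6],[0,0,0,0,0,-0.03,0.6],[0,0,0,0,0,-0.06,0.6]]' >/dev/null
python3 -m handwheel '[[0,0,0,0,0,-0.1,0.6],[0,0,0,0,0,-0.1,0.6],[0,0,0,0,0,-0.1,0.6],[0,0,0,0,0,-0.1,0.6],[0,0,0,0,0,-0.1,0.6],[0,0,0,0,0,-0.05,0.6],[0,0,0,0,0,0,0.6],[0,0,0,0,0,0,0.6]]' >/dev/null
python3 - <<'E'
from h import *
t=ctrl.camera("top");s=ctrl.camera("scene");cv2.imwrite("pics/t8_full.png",t);cv2.imwrite("pics/s8_full.png",s)
r=lambda i,k:cv2.resize(i,k,interpolation=cv2.INTER_CUBIC)
cv2.imwrite("pics/c8.png",np.vstack([r(t[150:250,140:420],(800,286)),np.hstack([r(s[130:240,230:390],(415,286)),r(s[150:260,130:278],(385,286))])]))
h=cv2.cvtColor(t,cv2.COLOR_BGR2HSV);m=cv2.inRange(h,(5,60,40),(25,255,200));m[:,:342]=0;m[:150]=0;m[260:]=0
for c in cv2.findContours(m,0,1)[0]:
    if cv2.contourArea(c)>15:
        b=cv2.boxPoints(cv2.minAreaRect(c));print(cv2.contourArea(c),cv2.minAreaRect(c),[pt("top",*p,.006)[:2] for p in b])
E
python3 g.py .56 -.28 .1 90 0
```

```text
93.5 ((381.5810852050781, 233.9864959716797), (4.1099748611450195, 33.70178985595703), 80.53767395019531) [array([ 0.4106, -0.262 ]), array([ 0.4256, -0.3691]), array([ 0.4127, -0.3702]), array([ 0.3977, -0.2632])]
32.0 ((372.5, 188.5), (3.0, 15.0), 90.0) [array([ 0.5647, -0.2735]), array([ 0.5636, -0.3222]), array([ 0.5537, -0.3214]), array([ 0.5548, -0.2729])]
6176.5 ((480.0, 204.49996948242188), (108.99998474121094, 61.99999237060547), 90.0) [array([ 0.6821, -0.5585]), array([ 0.6775, -0.7633]), array([ 0.3231, -0.7189]), array([ 0.3279, -0.5229])]
t 28.0 grasp pt [ 0.5658 -0.103   0.2802] q [-0.3857  0.1589  1.5699 -0.0013  1.4163 -0.4382] F [ 0.0855 -0.2374 -0.0723] open 0.596 gf 0.0
TCP turn [-0.0009 -0.001  -0.4832] shift now-axes [-0.5881 -0.0499  0.6007] goal-axes [ 0.0211 -0.5899  0.6006]
```

View pics/c8.png

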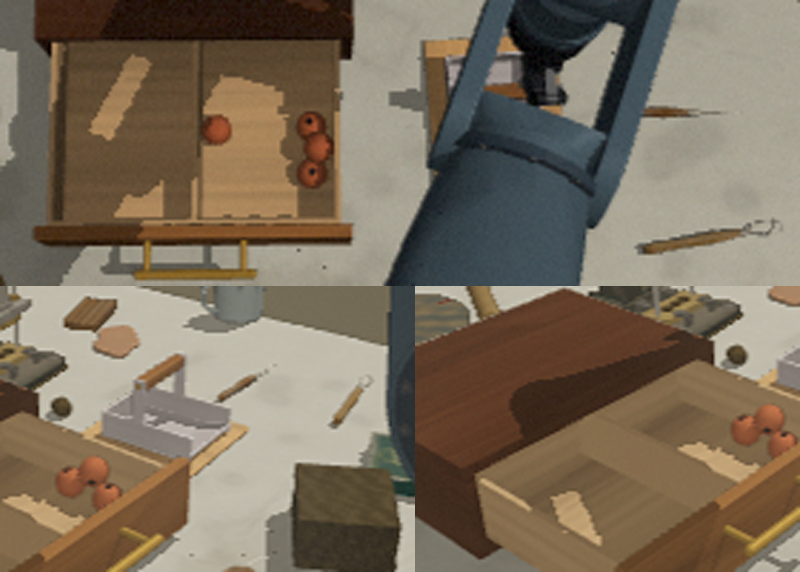

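```bash
python3 g.py .558 -.283 .12 -2 0
python3 -m handwheel '[[0,0,0.007,-0.06,0,0,0.5],[0,0,0.007,-0.09,-0.003,0,0.5],[0,0,0.007,-0.09,-0.003,0,0.5],[0,0,0.0068,-0.09,-0.003,0,0.5],[0,0,0,-0.09,-0.003,0.05,0.5],[0,0,0,-0.09,-0.003,0.1,0.5],[0,0,0,-0.06,0,0.1,0.5],[0,0,0,-0.03,0,0.1,0.5]]' >/dev/null
python3 -m handwheel '[[0,0,0,0,0,0.1,0.5],[0,0,0,0,0,0.05,0.5],[0,0,0,0,0,0,0.5],[0,0,0,0,0,0,0.5],[0,0,0,0,0,0,0.5],[0,0,0,0,0,0,0.5],[0,0,0,0,0,0,0.5],[0,0,0,0,0,0,0.5]]' >/dev/null
python3 g.py .558 -.283 .02 -2 0
python3 -c '
from h import *
snap("scene","s9",(270,110,400,208),6)'
```

```text
t 28.0 grasp pt [ 0.5658 -0.103   0.2802] q [-0.3857  0.1589  1.5699 -0.0013  1.4163 -0.4382] F [ 0.0855 -0.2374 -0.0723] open 0.596 gf 0.0
TCP turn [-0.0012 -0.      0.0279] shift now-axes [-0.5977 -0.0574  0.534 ] goal-axes [-0.6005 -0.0068  0.534 ]
t 29.6 grasp pt [ 0.5613 -0.2835  0.1334] q [-0.6555  0.4168  1.5565 -0.0014  1.1667 -0.6206] F [0.6517 0.0263 0.5756] open 0.498 gf 0.0
TCP turn [0.0002 0.0006 0.0002] shift now-axes [ 0.001  -0.0111  0.378 ] goal-axes [ 0.0002 -0.0108  0.378 ]
```

View pics/s9.png

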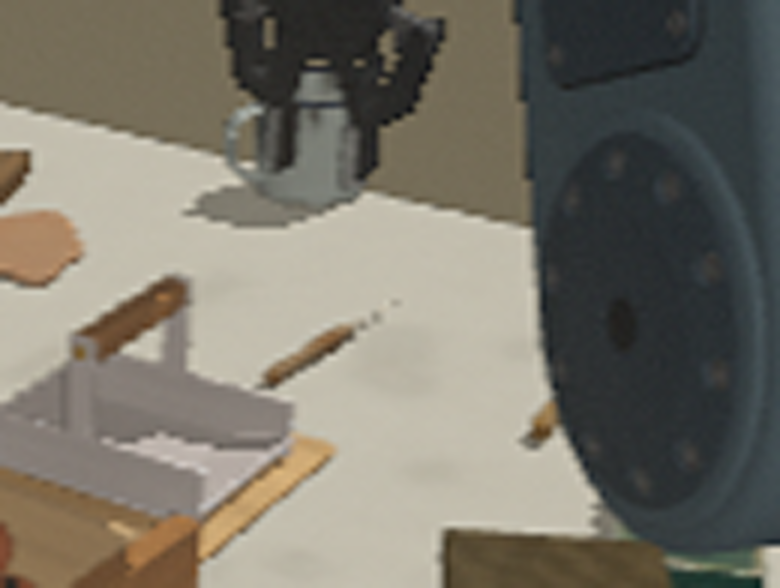

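```bash
python3 -c '
from h import *
print(pt("scene",314.2,174,.006),pt("scene",328.3,164.5,.006),pt("scene",336.2,160.5,.004))'
python3 -m handwheel '[[0,0,0,0,-0.011,0.05,0.5],[0,0,0,0,0,0.08,0.5],[0,0,0,0,0,0.08,0.5],[0,0,0,0,0,0.08,0.5],[0,0,0,0,0,0.05,0.5],[0,0,0,0,0,0.03,0.5],[0,0,0,0,0,0,0.5],[0,0,0,0,0,0,0.5]]' >/dev/null
python3 g.py .558 -.283 .0195 -2 0
```

```text
[ 0.5544 -0.2318  0.006 ] [ 0.5552 -0.3323  0.006 ] [ 0.5517 -0.3864  0.004 ]
t 30.45 grasp pt [ 0.5581 -0.2838  0.0221] q [-0.6591  0.5707  1.596  -0.0015  0.9736 -0.6237] F [ 0.7031 -0.0218  0.7226] open 0.5 gf 0.0
TCP turn [0.0001 0.0006 0.0001] shift now-axes [ 0.0017 -0.0001  0.0088] goal-axes [ 0.0017 -0.0001  0.0088]
```

```bash
python3 -m handwheel '[[0,0,0,0,0,0.005,0.4],[0,0,0,0,0,0,0.2],[0,0,0,0,0,0,0],[0,0,0,0,0,0,0],[0,0,0,0,0,0,0],[0,0,0,0,0,0,0],[0,0,0,0,0,0,0],[0,0,0,0,0,0,0]]'
python3 -m handwheel '[[0,0,0,0,0,-0.03,0],[0,0,0,0,0,-0.08,0],[0,0,0,0,0,-0.1,0],[0,0,0,0,0,-0.1,0],[0,0,0,0,0,-0.1,0],[0,0,0,0,0,-0.1,0],[0,0,0,0,0,-0.1,0],[0,0,0,0,0,-0.1,0]]'
python3 g.py .493 .275 .23 88.7 0
```

```text
time_s: 31.25
eef_pos: [0.5581, -0.2835, 0.176]
eef_rot: [0.001, 0.719, 0.695, -0.0]
wrist_force: [-1.5, 0.1, 5.9]
opening: 0.106
grasp_force: 59.5
time_s: 32.05
eef_pos: [0.5575, -0.2827, 0.3896]
eef_rot: [0.0, 0.719, 0.695, -0.001]
wrist_force: [1.0, -0.5, -0.2]
opening: 0.103
grasp_force: 58.8
t 32.05 grasp pt [ 0.5574 -0.2829  0.2346] q [-0.6586  0.3031  1.4894 -0.0013  1.3488 -0.6238] F [ 1.0413 -0.4938 -0.1655] open 0.103 gf 58.8
TCP turn [-0.0004  0.0002 -0.5038] shift now-axes [ 1.8506 -0.2791  0.0132] goal-axes [0.2572 1.8538 0.0154]
```

```bash
python3 -m handwheel '[[0,0,0,0.05,-0.008,0,0],[0,0,0,0.1,-0.015,0,0],[0,0,0,0.13,-0.02,0,0],[0,0,0,0.13,-0.02,0,0],[0,0,0,0.13,-0.02,0,0],[0,0,0,0.13,-0.02,0,0],[0,0,0,0.13,-0.02,0,0],[0,0,0,0.13,-0.02,0,0]]' >/dev/null
python3 -m handwheel '[[0,0,0,0.13,-0.02,0,0],[0,0,0,0.13,-0.02,0,0],[0,0,0,0.13,-0.02,0,0],[0,0,0,0.13,-0.02,0,0],[0,0,0,0.13,-0.02,0,0],[0,0,0,0.12,-0.015,0,0],[0,0,0,0.08,-0.01,0,0],[0,0,0,0.05,-0.005,0,0]]' >/dev/null
python3 -m handwheel '[[0,0,-0.045,0,0,0,0],[0,0,-0.045,0,0,0,0],[0,0,-0.045,0,0,0,0],[0,0,-0.045,0,0,0,0],[0,0,-0.045,0,0,0,0],[0,0,-0.045,0,0,0,0],[0,0,-0.045,0,0,0,0],[0,0,-0.045,0,0,0,0]]' >/dev/null
python3 -m handwheel '[[0,0,-0.045,0,0,0,0],[0,0,-0.045,0,0,0,0],[0,0,-0.045,0,0,0,0],[0,0,-0.009,0,0,0,0],[0,0,0,0,0,0,0],[0,0,0,0,0,0,0],[0,0,0,0,0,0,0],[0,0,0,0,0,0,0]]' >/dev/null
python3 g.py .493 .275 .048 88.7 0
python3 -c '
from h import *
i=ctrl.camera("scene")[60:220,140:330];j=ctrl.camera("top")[90:240,140:340]
r=lambda i,k:cv2.resize(i,k,interpolation=cv2.INTER_CUBIC)
cv2.imwrite("pics/c10.png",np.hstack([r(i,(400,337)),r(j,(400,337))]))
for y in(184,):
  print(pt("top",209.5,224,.083),pt("top",158.5,224,.083),pt("top",205,226.5,.083),pt("top",205,164,.105))'
```

```text
t 35.25 grasp pt [0.4948 0.2683 0.2324] q [ 0.2866  0.1705  1.6549 -0.0011  1.317  -1.2609] F [ 0.3612 -0.2651 -0.9912] open 0.102 gf 58.8
TCP turn [-0.0004 -0.0002 -0.0001] shift now-axes [0.0066 0.0224 0.6146] goal-axes [0.0069 0.0216 0.6147]
[0.4474 0.2226 0.083 ] [0.4511 0.3759 0.083 ] [0.4402 0.2361 0.083 ] [0.6281 0.2331 0.105 ]
```

View pics/c10.png

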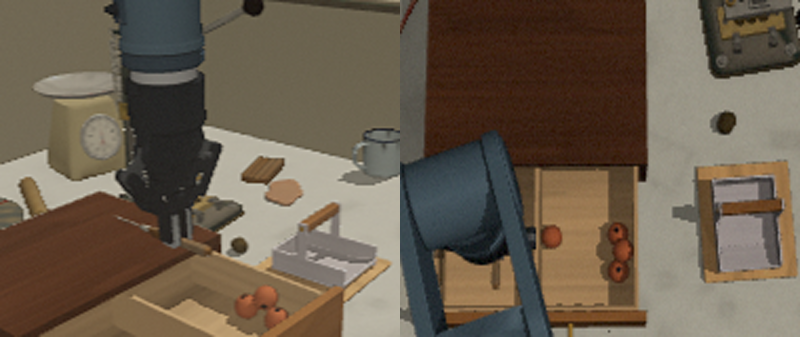

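```bash
python3 -m handwheel '[[0,0,0,-0.044,0.01,0.04,0],[0,0,0,0,0,0.08,0],[0,0,0,0,0,0.1,0],[0,0,0,0,0,0.1,0],[0,0,0,0,0,0.1,0],[0,0,0,0,0,0.09,0],[0,0,0,0,0,0.05,0],[0,0,0,0,0,0.03,0]]' >/dev/null
python3 g.py .508 .271 .047 88.7 0
```

```text
t 36.15 grasp pt [0.5074 0.2706 0.0541] q [ 0.2842  0.4317  1.7278 -0.0013  0.9847 -1.2636] F [ 0.3585 -0.5282 -1.1434] open 0.107 gf 58.8
TCP turn [-0.0006 -0.0007  0.0001] shift now-axes [-0.0008  0.0004  0.0237] goal-axes [-0.0007  0.0004  0.0237]
```

```bash
python3 -m handwheel '[[0,0,0,0,0,0.015,0],[0,0,0,0,0,0.01,0],[0,0,0,0,0,0,0],[0,0,0,0,0,0,0.15],[0,0,0,0,0,0,0.2],[0,0,0,0,0,0,0.3],[0,0,0,0,0,0,0.3],[0,0,0,0,0,-0.03,0.3]]'
python3 -m handwheel '[[0,0,0,0,0,-0.07,0.3],[0,0,0,0,0,-0.1,0.3],[0,0,0,0,0,-0.1,0.3],[0,0,0,0,0,-0.1,0.3],[0,0,0,0,0,-0.1,0.3],[0,0,0,0,0,-0.1,0.3],[0,0,0,0,0,-0.06,0.4],[0,0,0,0,0,0,0.5]]'
python3 g.py .4115 -.314 .2 8 0
```

```text
time_s: 36.95
eef_pos: [0.5078, 0.2715, 0.212]
eef_rot: [-0.0, 0.011, 1.0, -0.0]
wrist_force: [-1.1, 0.4, -0.2]
opening: 0.303
grasp_force: 0.0
time_s: 37.75
eef_pos: [0.5089, 0.2714, 0.4049]
eef_rot: [0.003, 0.011, 1.0, 0.0]
wrist_force: [0.2, 0.3, 0.9]
opening: 0.497
grasp_force: 0.0
t 37.75 grasp pt [0.5099 0.2715 0.2499] q [ 0.2845  0.1825  1.6045 -0.0013  1.3485 -1.264 ] F [0.1704 0.3388 0.8571] open 0.497 gf 0.0
TCP turn [0.0016 0.0015 0.4485] shift now-axes [ 0.2826 -1.9581  0.1634] goal-axes [-1.8871 -0.5931  0.1665]
```

```bash
python3 -m handwheel '[[0,0,0.045,0,0,0,0.5],[0,0,0.045,0,0,0,0.5],[0,0,0.045,0,0,0,0.5],[0,0,0.045,0,0,0,0.5],[0,0,0.045,0,0,0,0.5],[0,0,0.045,0,0,0,0.5],[0,0,0.045,0,0,0,0.5],[0,0,0.045,0,0,0,0.5]]' >/dev/null
python3 -m handwheel '[[0,0,0.045,0,0,0,0.5],[0,0,0.0435,0,0,0,0.5],[0,0,0,-0.06,-0.02,0,0.5],[0,0,0,-0.12,-0.04,0,0.5],[0,0,0,-0.13,-0.041,0,0.5],[0,0,0,-0.13,-0.041,0,0.5],[0,0,0,-0.13,-0.041,0,0.5],[0,0,0,-0.13,-0.041,0,0.5]]' >/dev/null
python3 -m handwheel '[[0,0,0,-0.13,-0.041,0,0.5],[0,0,0,-0.13,-0.041,0,0.5],[0,0,0,-0.13,-0.041,0,0.5],[0,0,0,-0.13,-0.041,0,0.5],[0,0,0,-0.13,-0.041,0,0.5],[0,0,0,-0.13,-0.041,0,0.5],[0,0,0,-0.13,-0.041,0,0.5],[0,0,0,-0.08,-0.02,0,0.5]]' >/dev/null
python3 g.py .4115 -.314 .1 8 0
python3 - <<'E'
from h import *
t=ctrl.camera("top");s=ctrl.camera("scene");cv2.imwrite("pics/t11_full.png",t);cv2.imwrite("pics/s11_full.png",s)
r=lambda i,k:cv2.resize(i,k,interpolation=cv2.INTER_CUBIC)
cv2.imwrite("pics/c11.png",np.vstack([r(t[150:260,140:420],(800,314)),np.hstack([r(s[110:220,300:420],(300,275)),r(s[150:260,80:278],(500,275))])]))
E
```

```text
t 40.15 grasp pt [ 0.4196 -0.2555  0.2454] q [-0.7879 -0.0045  1.8161 -0.002   1.3309 -0.925 ] F [-0.0333  0.0973  0.4056] open 0.497 gf 0.0
TCP turn [-0.0006  0.0001 -0.0006] shift now-axes [-0.1896 -0.0535  0.4848] goal-axes [-0.1897 -0.0549  0.4846]
```

View pics/c11.png

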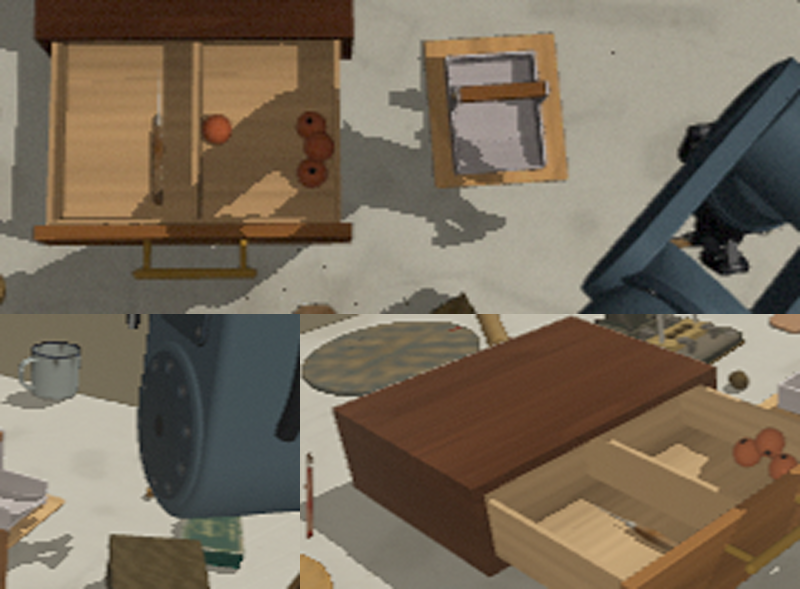

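```bash
python3 -m handwheel '[[0,0,0,-0.08,-0.025,0,0.55],[0,0,0,-0.08,-0.025,0.03,0.55],[0,0,0,-0.03,-0.004,0.06,0.55],[0,0,0,0,0,0.09,0.55],[0,0,0,0,0,0.1,0.55],[0,0,0,0,0,0.1,0.55],[0,0,0,0,0,0.1,0.55],[0,0,0,0,0,0.05,0.55]]' >/dev/null
python3 g.py .4115 -.314 .0205 8 0
python3 - <<'E'
from h import *
t=ctrl.camera("top");s=ctrl.camera("scene")
r=lambda i,k:cv2.resize(i,k,interpolation=cv2.INTER_CUBIC)
cv2.imwrite("pics/c12.png",np.hstack([r(t[190:270,340:430],(400,356)),r(s[120:200,330:420],(400,356))]))
E
```

```text
t 41.05 grasp pt [ 0.4114 -0.3091  0.0841] q [-0.8748  0.2699  1.8748 -0.0012  1.002  -1.0146] F [-0.1377  0.4636 -0.0508] open 0.55 gf 0.0
TCP turn [-0.0011 -0.0012  0.0003] shift now-axes [-0.0151 -0.0029  0.2119] goal-axes [-0.0143 -0.0037  0.212 ]
```

View pics/c12.png

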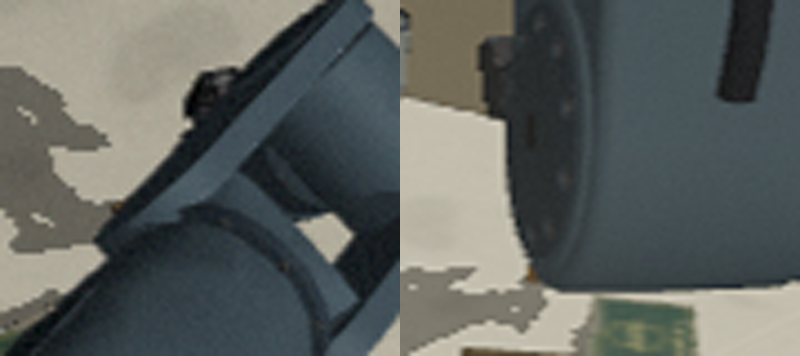

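I've viewed 16 pictures, which is over the limit of 14. I won't view any more, so the remaining checks are numeric only: grip opening, force and colour masks.

```bash
python3 -m handwheel '[[0,0,0,-0.007,-0.003,0.04,0.55],[0,0,0,-0.007,0,0.06,0.55],[0,0,0,0,0,0.05,0.55],[0,0,0,0,0,0.04,0.55],[0,0,0,0,0,0.018,0.55],[0,0,0,0,0,0,0.55],[0,0,0,0,0,0,0.55],[0,0,0,0,0,0,0.4]]'
python3 -m handwheel '[[0,0,0,0,0,0,0.2],[0,0,0,0,0,0,0],[0,0,0,0,0,0,0],[0,0,0,0,0,0,0],[0,0,0,0,0,0,0],[0,0,0,0,0,0,0],[0,0,0,0,0,0,0],[0,0,0,0,0,0,0]]'
python3 -m handwheel '[[0,0,0,0,0,-0.03,0],[0,0,0,0,0,-0.08,0],[0,0,0,0,0,-0.1,0],[0,0,0,0,0,-0.1,0],[0,0,0,0,0,-0.1,0],[0,0,0,0,0,-0.1,0],[0,0,0,0,0,-0.1,0],[0,0,0,0,0,-0.1,0]]'
python3 g.py .511 .33 .23 88.7 0
```

```text
time_s: 41.95
eef_pos: [0.4129, -0.3166, 0.1811]
eef_rot: [0.001, 0.656, 0.755, -0.001]
wrist_force: [0.0, 0.7, -0.5]
opening: 0.41
grasp_force: 0.0
time_s: 42.75
eef_pos: [0.4128, -0.3165, 0.181]
eef_rot: [0.001, 0.656, 0.755, -0.001]
wrist_force: [-0.1, 2.9, 6.6]
opening: 0.122
grasp_force: 58.8
time_s: 43.55
eef_pos: [0.4124, -0.3157, 0.3949]
eef_rot: [0.0, 0.656, 0.755, -0.001]
wrist_force: [0.8, -1.7, 0.1]
opening: 0.119
grasp_force: 58.6
t 43.55 grasp pt [ 0.4123 -0.3159  0.2399] q [-0.8818  0.0649  1.7561 -0.0012  1.3197 -1.0213] F [ 0.8087 -1.7045  0.0776] open 0.119 gf 58.6
TCP turn [-0.0004  0.0002 -0.4483] shift now-axes [2.0855 0.6253 0.0299] goal-axes [-0.2798  2.1592  0.0331]
```

```bash
python3 -m handwheel '[[0,0,0,0.05,0.015,0,0],[0,0,0,0.1,0.03,0,0],[0,0,0,0.13,0.039,0,0],[0,0,0,0.13,0.039,0,0],[0,0,0,0.13,0.039,0,0],[0,0,0,0.13,0.039,0,0],[0,0,0,0.13,0.039,0,0],[0,0,0,0.13,0.039,0,0]]' >/dev/null
python3 -m handwheel '[[0,0,0,0.13,0.039,0,0],[0,0,0,0.13,0.039,0,0],[0,0,0,0.13,0.039,0,0],[0,0,0,0.13,0.039,0,0],[0,0,0,0.13,0.039,0,0],[0,0,0,0.13,0.039,0,0],[0,0,0,0.13,0.039,0,0],[0,0,0,0.13,0.039,0,0]]' >/dev/null
python3 -m handwheel '[[0,0,0,0.08,0.022,0,0],[0,0,0,0.03,0.01,0,0],[0,0,-0.045,0,0,0,0],[0,0,-0.045,0,0,0,0],[0,0,-0.045,0,0,0,0],[0,0,-0.045,0,0,0,0],[0,0,-0.045,0,0,0,0],[0,0,-0.045,0,0,0,0]]' >/dev/null
python3 -m handwheel '[[0,0,-0.045,0,0,0,0],[0,0,-0.045,0,0,0,0],[0,0,-0.045,0,0,0,0],[0,0,-0.0433,0,0,0,0],[0,0,0,0,0,0,0],[0,0,0,0,0,0,0],[0,0,0,0,0,0,0],[0,0,0,0,0,0,0]]' >/dev/null
python3 g.py .511 .33 .047 88.7 0
```

```text
t 46.75 grasp pt [0.5107 0.3276 0.2374] q [ 0.3755  0.2617  1.5355 -0.001   1.3455 -1.1707] F [-0.523   0.3245  0.1972] open 0.116 gf 58.6
TCP turn [-0.0004 -0.0002 -0.0005] shift now-axes [-0.001   0.0082  0.6346] goal-axes [-0.0007  0.0073  0.6346]
```

```bash
python3 -m handwheel '[[0,0,0,-0.001,0.008,0.04,0],[0,0,0,0,0,0.08,0],[0,0,0,0,0,0.1,0],[0,0,0,0,0,0.1,0],[0,0,0,0,0,0.1,0],[0,0,0,0,0,0.1,0],[0,0,0,0,0,0.06,0],[0,0,0,0,0,0.03,0]]' 
python3 -m handwheel '[[0,0,0,0,0,0.015,0],[0,0,0,0,0,0.007,0],[0,0,0,0,0,0,0],[0,0,0,0,0,0,0.16],[0,0,0,0,0,0,0.22],[0,0,0,0,0,0,0.3],[0,0,0,0,0,0,0.3],[0,0,0,0,0,-0.03,0.3]]'
python3 -m handwheel '[[0,0,0,0,0,-0.07,0.3],[0,0,0,0,0,-0.1,0.3],[0,0,0,0,0,-0.1,0.3],[0,0,0,0,0,-0.1,0.3],[0,0,0,0,0,-0.1,0.3],[0,0,0,0,0,-0.1,0.3],[0,0,0,0,0,-0.06,0.3],[0,0,0,0,0,0,0.3]]'
python3 g.py .335 .23 .24 -1.3 0
```

```text
time_s: 47.55
eef_pos: [0.5098, 0.3298, 0.2062]
eef_rot: [-0.002, 0.012, 1.0, -0.001]
wrist_force: [-0.5, -0.4, -0.2]
opening: 0.124
grasp_force: 58.6
time_s: 48.35
eef_pos: [0.5108, 0.3294, 0.2113]
eef_rot: [-0.001, 0.012, 1.0, -0.001]
wrist_force: [-0.8, -0.2, -0.5]
opening: 0.297
grasp_force: 0.0
time_s: 49.15
eef_pos: [0.5118, 0.3309, 0.4053]
eef_rot: [0.003, 0.011, 1.0, 0.001]
wrist_force: [-0.1, 0.3, 0.9]
opening: 0.297
grasp_force: 0.0
t 49.15 grasp pt [0.5128 0.3312 0.2503] q [ 0.3796  0.2537  1.5186 -0.0006  1.3624 -1.1687] F [-0.0947  0.2822  0.8998] open 0.297 gf 0.0
TCP turn [0.0022 0.0011 0.5001] shift now-axes [ 0.5817 -0.3495  0.0299] goal-axes [-0.3497 -0.5814  0.0345]
```

```bash
python3 -m handwheel '[[0,0,0.045,0.02,-0.02,0,0.3],[0,0,0.045,0,0,0,0.3],[0,0,0.045,0,0,0,0.3],[0,0,0.045,0,0,0,0.3],[0,0,0.045,0,0,0,0.3],[0,0,0.045,0,0,0,0.3],[0,0,0.045,0,0,0,0.3],[0,0,0.045,0,0,0,0.3]]' >/dev/null
python3 -m handwheel '[[0,0,0.045,0,0,0,0.3],[0,0,0.045,0,0,0,0.3],[0.002,0,0.045,0,0,0,0.3],[0,0,0.005,-0.06,-0.08,0,0.3],[0,0,0,-0.1,-0.12,0,0.3],[0,0,0,-0.1,-0.12,0,0.3],[0,0,0,-0.06,-0.08,0,0.3],[0,0,0,0,-0.02,0,0.3]]' >/dev/null
python3 g.py .3755 .2295 .067 -1.3 0
python3 - <<'E'
from h import *
t=ctrl.camera("top");cv2.imwrite("pics/t13.png",t)
h=cv2.cvtColor(t,cv2.COLOR_BGR2HSV)
m=cv2.inRange(h,(0,150,90),(12,255,255));m[:160]=0;m[235:]=0;m[:,:140]=0;m[:,290:]=0
for c in cv2.findContours(m,0,1)[0]:
    if cv2.contourArea(c)>10: print("bead",cv2.contourArea(c),cv2.minAreaRect(c)[0],pt("top",*cv2.minAreaRect(c)[0],.039))
m=cv2.inRange(h,(0,110,0),(180,255,150));m[:190]=0;m[260:]=0;m[:,:345]=0;m[:,430:]=0
print("loop-tool pixels left on table:",(m>0).sum())
d=cv2.absdiff(t,cv2.imread("pics/t8_full.png")).sum(2);d[:165]=0;d[225:]=0;d[:,:160]=0;d[:,206:]=0
g=(d>90).astype(np.uint8)
for c in cv2.findContours(g,0,1)[0]:
    if cv2.contourArea(c)>6: print("changed in left bay",cv2.contourArea(c),cv2.boundingRect(c))
E
```

```text
t 50.75 grasp pt [0.3732 0.2293 0.2455] q [ 0.2786 -0.1284  1.9323  0.0002  1.3471  0.302 ] F [0.5179 0.3857 0.5968] open 0.298 gf 0.0
TCP turn [-0.0029  0.0008 -0.0002] shift now-axes [0.001  0.0083 0.5948] goal-axes [-0.0006  0.0029  0.5949]
bead 59.5 (249.56898498535156, 204.8275909423828) [0.5099 0.1008 0.039 ]
bead 56.0 (216.00003051757812, 194.50001525878906) [0.5452 0.2055 0.039 ]
bead 26.5 (248.05885314941406, 192.2353057861328) [0.5501 0.1046 0.039 ]
loop-tool pixels left on table: 0
changed in left bay 1780.5 (160, 166, 46, 59)
```

```bash
python3 -m handwheel '[[-0.003,0,0,0.001,0.003,0.04,0.3],[0,0,0,0,0,0.09,0.3],[0,0,0,0,0,0.1,0.3],[0,0,0,0,0,0.1,0.3],[0,0,0,0,0,0.1,0.3],[0,0,0,0,0,0.09,0.3],[0,0,0,0,0,0.05,0.3],[0,0,0,0,0,0.025,0.3]]'
python3 -m handwheel '[[0,0,0,0,0,0,0.2],[0,0,0,0,0,0,0],[0,0,0,0,0,0,0],[0,0,0,0,0,0,0],[0,0,0,0,0,0,0],[0,0,0,0,0,0,0],[0,0,0,0,0,0,0],[0,0,0,0,0,0,0]]'
python3 g.py .573 .225 .067 -1.3 0
```

```text
time_s: 51.6
eef_pos: [0.3782, 0.2312, 0.2212]
eef_rot: [0.001, 0.715, 0.699, -0.001]
wrist_force: [1.1, 0.8, -0.1]
opening: 0.3
grasp_force: 0.0
time_s: 52.4
eef_pos: [0.3808, 0.2312, 0.2241]
eef_rot: [0.004, 0.715, 0.699, 0.003]
wrist_force: [12.6, 0.3, -19.5]
opening: 0.102
grasp_force: 58.2
t 52.4 grasp pt [0.3824 0.2311 0.0691] q [ 0.2791  0.1549  2.0584 -0.0042  0.9186  0.3043] F [ 12.6215   0.2998 -19.473 ] open 0.102 gf 58.2
TCP turn [0.0033 0.0001 0.    ] shift now-axes [-0.006   0.641   0.0137] goal-axes [-0.006   0.6411  0.0071]
```

```bash
python3 -m handwheel '[[0,0,0,0,0.02,0.004,0],[0,0,0,0,0.03,0.004,0],[0,0,0,0,0.04,0,0],[0,0,0,0,0.045,0,0],[0,0,0,0,0.045,0,0],[0,0,0,0,0.045,0,0],[0,0,0,0,0.045,0,0],[0,0,0,0,0.045,0,0]]'
python3 -m handwheel '[[0,0,0,0,0.045,0,0],[0,0,0,0,0.045,0,0],[0,0,0,0,0.045,0,0],[0,0,0,0,0.045,0,0],[0,0,0,0,0.04,0,0],[0,0,0,0,0.03,0,0],[0,0,0,0,0.02,0,0],[0,0,0,0,0.01,0,0]]'
python3 g.py .573 .225 .067 -1.3 0
```

```text
time_s: 53.2
eef_pos: [0.475, 0.2296, 0.2239]
eef_rot: [0.002, 0.715, 0.699, 0.003]
wrist_force: [-1.0, 1.6, 9.2]
opening: 0.107
grasp_force: 61.1
time_s: 54.0
eef_pos: [0.5586, 0.2281, 0.2239]
eef_rot: [0.002, 0.715, 0.699, 0.003]
wrist_force: [-0.7, 5.0, 7.1]
opening: 0.102
grasp_force: 60.9
t 54.0 grasp pt [0.5596 0.2283 0.0689] q [ 0.1914  0.4561  1.6534 -0.0006  1.0251  0.2142] F [-0.7064  5.0069  7.1453] open 0.102 gf 60.9
TCP turn [ 0.0022 -0.0003  0.0001] shift now-axes [-0.0094  0.0483  0.0068] goal-axes [-0.0093  0.0483  0.0064]
```

```bash
python3 -m handwheel '[[0,0,0,0,0.014,0,0],[0,0,0,0,0.014,0,0],[0,0,0,0,0.01,0,0],[0,0,0,0,0.008,0,0],[0,0,0,0,0.005,0,0],[0,0,0,0,0.005,0,0],[0,0,0,0,0,0,0],[0,0,0,0,0,0,0]]'
python3 g.py .573 .225 .067 -1.3 0
```

```text
time_s: 54.8
eef_pos: [0.5749, 0.2279, 0.224]
eef_rot: [0.002, 0.715, 0.699, 0.003]
wrist_force: [0.8, 5.4, 4.6]
opening: 0.107
grasp_force: 60.7
t 54.8 grasp pt [0.576 0.228 0.069] q [ 0.1858  0.4837  1.6122 -0.0005  1.0387  0.2083] F [0.7965 5.4489 4.5566] open 0.107 gf 60.7
TCP turn [ 0.0022 -0.0003  0.0001] shift now-axes [-0.0097 -0.0063  0.0065] goal-axes [-0.0097 -0.0063  0.0066]
```

```bash
python3 -m handwheel '[[0,0,0,0,0.005,0,0],[0,0,0,0,0.005,0,0],[0,0,0,0,0,0,0],[0,0,0,0,0,0,0],[0,0,0,0,0,0,0],[0,0,0,0,0,0,0],[0,0,0,0,0,0,0],[0,0,0,0,0,0,0]]'
python3 -m handwheel '[[0,0,0,0,0.005,0,0],[0,0,0,0,0.005,0,0],[0,0,0,0,0,0,0],[0,0,0,0,0,0,0],[0,0,0,0,0,0,0],[0,0,0,0,0,0,0],[0,0,0,0,0,0,0],[0,0,0,0,0,0,0]]'
```

```text
time_s: 55.6
eef_pos: [0.5779, 0.2278, 0.224]
eef_rot: [0.002, 0.715, 0.699, 0.003]
wrist_force: [1.8, 5.9, 5.4]
opening: 0.102
grasp_force: 60.7
time_s: 56.4
eef_pos: [0.5797, 0.2279, 0.2239]
eef_rot: [0.001, 0.715, 0.699, 0.001]
wrist_force: [-5.8, 5.1, 10.9]
opening: 0.102
grasp_force: 61.4
```

```bash
python3 -m handwheel '[[0,0,0,0,0.004,0,0],[0,0,0,0,0.004,0,0],[0,0,0,0,0,0,0],[0,0,0,0,0,0,0],[0,0,0,0,0,0,0],[0,0,0,0,0,0,0],[0,0,0,0,0,0,0],[0,0,0,0,0,0,0]]'
python3 -m handwheel '[[0,0,0,0,0,0,0.15],[0,0,0,0,0,0,0.25],[0,0,0,0,0,0,0.3],[0,0,0,0,0,0,0.3],[0,0,0,0,0,-0.02,0.3],[0,0,0,0,0,-0.06,0.3],[0,0,0,0,0,-0.1,0.3],[0,0,0,0,0,-0.1,0.3]]'
python3 -m handwheel '[[0,0,0,0,0,-0.1,0.3],[0,0,0,0,0,-0.1,0.3],[0,0,0,0,0,-0.1,0.3],[0,0,0,0,-0.1,-0.05,0.3],[0,0,0,0,-0.12,0,0.3],[0,0,0,0,-0.12,0,0.3],[0,0,0,0,-0.12,0,0.3],[0,0,0,0,-0.06,0,0.3]]'
python3 - <<'E'
from h import *
t=ctrl.camera("top");cv2.imwrite("pics/t14.png",t);t0=cv2.imread("pics/top0.png")
for n,i in(("start",t0),("now",t)):
    h=cv2.cvtColor(i,cv2.COLOR_BGR2HSV);m=cv2.inRange(h,(18,120,70),(35,255,255));m[:173]=0;m[260:]=0;m[:,:170]=0;m[:,245:]=0
    c=[c for c in cv2.findContours(m,0,1)[0] if cv2.contourArea(c)>10]
    print(n,[(cv2.contourArea(k),cv2.boundingRect(k)) for k in c])
    b=i[186:232,172:178].mean((1,2));print(i[160:195,175].sum(1).tolist())
h=cv2.cvtColor(t,cv2.COLOR_BGR2HSV);m=cv2.inRange(h,(5,90,30),(22,255,160));m[:165]=0;m[200:]=0;m[:,:292]=0;m[:,336:]=0
for k in cv2.findContours(m,0,1)[0]:
    if cv2.contourArea(k)>30:print("bar?",cv2.contourArea(k),cv2.boundingRect(k),pt("top",*cv2.minAreaRect(k)[0],.098))
E
```

```text
time_s: 57.2
eef_pos: [0.5806, 0.228, 0.2239]
eef_rot: [-0.001, 0.715, 0.7, -0.001]
wrist_force: [-14.8, 3.1, 18.6]
opening: 0.101
grasp_force: 62.3
time_s: 58.0
eef_pos: [0.5821, 0.2265, 0.3067]
eef_rot: [0.002, 0.715, 0.699, 0.0]
wrist_force: [-0.2, 0.3, 0.1]
opening: 0.305
grasp_force: 0.0
time_s: 58.8
eef_pos: [0.4235, 0.2303, 0.4108]
eef_rot: [0.002, 0.715, 0.699, 0.001]
wrist_force: [-0.0, -0.0, -0.8]
opening: 0.301
grasp_force: 0.0
start [(100.0, (188, 173, 42, 13))]
[113, 95, 103, 54, 178, 258, 360, 267, 231, 219, 223, 175, 108, 84, 86, 73, 84, 397, 401, 404, 407, 406, 411, 417, 423, 428, 428, 431, 436, 438, 437, 427, 437, 426, 431]
now [(48.5, (207, 173, 23, 11)), (33.0, (188, 173, 12, 11))]
[103, 108, 77, 69, 130, 208, 225, 219, 228, 92, 91, 91, 71, 76, 155, 389, 393, 399, 392, 398, 396, 395, 384, 410, 406, 420, 423, 419, 423, 278, 114, 133, 145, 149, 157]
bar? 109.5 (292, 168, 6, 32) [ 0.5629 -0.0371  0.098 ]
bar? 316.0 (301, 165, 35, 35) [ 0.5659 -0.1087  0.098 ]
```

```bash
python3 -c '
from bench import ctrl
print(ctrl.hand_in())'
```

```text
the job is handed in; nothing more can be done
None
```

I handed the job in at about 59 s: all 4 beads are in the right compartment, the loop and needle tools are in the left, the empty tray is back on its board and the drawer is pushed home; no verdict came back, I broke the picture limit (16 viewed, limit 14), and the loop tool's final place, the shut drawer and the bowl and cup I checked at most by readings and masks, not by eye.

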